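# Clear the reflector tray and empty it into the tilt-out bin

## Task

Whoever used the bench last left long tools lying across the tray of reflectors: first lay each of them in a lane of its own on the raised comb rack, about midway along its length. Then, with the tilt-out bin tilted right out, lift the tray and tip it over the bin so that all the reflectors slide in, set the empty tray down flat on the rubber mat again, and push the bin shut. Leave every reflector in the bin and every tool on the rack, and do not disturb the other things on the bench.

Things in the scene. Friction and masses are not known exactly. Their poses are not given: they have to be found in the camera images.
- bin_unit: Fixed grey carcass of the tilt-out bin, 250 wide (y) x 165 deep (x) x 217 high, open at the back. Origin: bench level, middle of its front plane; x points into the carcass, z up. Its top board, with a 20 high strip under its front edge, starts 45 behind the front plane: behind the shut bin's front panel is a slot 45 deep, open to above, for fingers.
- bin (a joint): Tilt of the blue plastic bin (rad): 0 shut (front panel upright in the front plane), 0.8 right out against its stop, top edge leaning out towards -x of bin_unit. Turns about the line through bin_hinge along bin_unit's y; stays where it is left and needs about 2 to 3 N at its top edge. Starts shut or slightly ajar.
- bin_hinge (a point): Hinge line of the bin, middle: 30 above the bench in the front plane. Axes as bin_unit's when the bin is shut; turns with the bin.
- bin_edge (a point): Middle of the top edge of the blue front panel (222 wide, 8 thick; top 205 above the bench when shut, 175 from the hinge line). Pinch this edge from above across its 8 mm, or hook it from behind, to tilt the bin out; push the panel's front to shut it.
- bin_floor (a point): Middle of the bin's inner floor; turns with the bin: z up along the front panel, x to the bin's back. Inside 120 (x) x 204 (y); side walls 150 high (front half) and 90 (back half), back wall 90, front panel 170 high. Tilted right out, the mouth reaches from the panel's top edge (125 in front of the carcass, 150 above the bench) back to the carcass front.
- rack: Fixed raised comb rack: base plate 250 (x) x 150 (y), two upright black plates 12 thick along x at y = -55 and +55, tops 80 above the bench. Teeth 14 wide rise 26 more from both plates at x = -112.5, -37.5, 37.5, 112.5: three lanes 61 wide at x = -75, 0, 75; a tool lies along y across both plates. Origin: underside centre.
- rack_top (a point): Middle of the centre lane at the height of the plates' tops (80 above the bench); axes as the rack's.
- mat: Fixed black rubber mat 300 (x) x 140 (y) x 3 thick, where the tray stands. Origin: underside centre.
- tray: Loose aluminium tray 205 (x) x 70 (y) x 36 high, 180 g, floor and walls 3 thick: both long sides and the +x end; open at the -x end, where things slide out. Origin: underside centre. Grip it across its 70 mm width at the middle. Reflectors begin to slide on its smooth floor at 18 to 26 degrees; 45 to 50 empties it.
- tray_lip (a point): Middle of the tray's open end, at the underside.
- pump: Loose small aluminium bicycle pump 212 long (x), barrel 26 across over its middle 150, black head and grip (32 wide, 34 and 30 high) at the ends, 160 g; flat underside. Origin: underside, at the middle of the barrel. May be absent.
- ratchet: Loose chrome ratchet handle 196 long (x), bar 20 wide and 20 high, round head 36 across and 26 high (square drive stub to 38) centred at x = 88, 280 g. Origin: underside of the bar, 8 from the bar's middle towards the head. May be absent.
- spanner: Loose steel spanner 210 long (x), shank 20 wide and 12 high, open jaw 42 wide and ring end 34 wide, 14 high, 200 g. Origin: underside, middle of the shank. May be absent.
- reflector1: Loose round white plastic reflector, 56 across, 18 thick, 35 g. Origin: centre of its underside (z is the disc's axis). At the start it lies in the tray. May be absent.
- reflector2: Loose round white plastic reflector, 56 across, 18 thick, 35 g. Origin: centre of its underside (z is the disc's axis). At the start it lies in the tray. May be absent.
- reflector3: Loose round white plastic reflector, 56 across, 18 thick, 35 g. Origin: centre of its underside (z is the disc's axis). At the start it lies in the tray. May be absent.
- hex_holder: Bystander: green plastic hex key holder 45 x 95 x 60 with keys standing to about 105 high. Origin: underside centre. Leave it alone.
- oil_bottle: Bystander: yellow bottle 48 across, 130 high. Origin: underside centre.
- grease_tub: Bystander: white tub 72 across, 70 high. Origin: underside centre.
- mug: Bystander: blue mug 80 across, 90 high. Origin: underside centre.
- pedal: Bystander: black pedal 95 x 62 x 26. Origin: underside centre.
- cassette: Bystander: steel sprocket cassette 100 across, 30 high. Origin: underside centre.
Things that resemble listed ones, but are neither listed nor needed, are in the scene too. There is more than one size of the spanner; the one meant has the size given above.

How it is judged:
By the outcome, as a careful person would: the job done as asked, in the order asked, and still so for the second after the job is handed in, with the robot touching nothing.
Of reflector1, reflector2, reflector3 only 2 to 3 are there at a start; the rules pass over those that are not, and their reading is None.
Of pump, ratchet, spanner only 2 to 3 are there at a start; the rules pass over those that are not, and their reading is None.
At some moment in a run one of tray, pump, ratchet, spanner may be knocked a few centimetres aside while the robot is not near it.
It also fails if it takes over 210 s, if anything falls off the work surface, if the arm or the gripper's body presses on something with over 40 N, if the wrist force passes 120 N, or if a joint passes its speed limit or range.

## Robot

A 6-joint arm with a two-finger parallel gripper is mounted at the origin on the work surface. World frame = base frame: x ahead of the robot, y to its left, z up, the work surface at z = 0. Lengths are in mm, angles in rad, forces in N, time in s.
With the tool pointing down it reaches from about 350 to 975 mm from the base axis. Payload 7.1 kg.
Tool frame: the origin (TCP) lies midway between the tips of the shut fingers; the grasp point (between the pads) lies 19 mm behind it; z points along the fingers, y is the line along which they close (so a half turn about z gives the same grasp; the last joint's range is limited). The gripper opens to 88 mm and grips with 3 to 60 N. Pads are 20 mm wide; open, the fingers measure 115 mm over their backs; the gripper's body (75 mm by 178 mm) begins 61 mm behind the grasp point.
Start: joints at [-1.229, 0.423, 1.63, -0, 1.089, -0.019], TCP at [220.656, -584.736, 222.675] pointing down, gripper open.
Joint ranges: [-3, 3], [-0.9, 2.11], [0.09, 2.58], [-1.31, 4.45], [0.11, 2.69], [-2.54, 2.54]. Speed limits (rad/s): [2.39, 2.39, 3.01, 3.14, 3.14, 3.14].

## Interface

Orientations are given as a rotation vector (axis times angle).
In Python, from workcell import ctrl gives the robot as it stands. The module is installed in compiled form; this text tells all that it offers.
- The arm moves only by the tool apply_moves, never from a script. Its argument "targets" is a list of rows, each a list of 3 entries, a list of its own where there are three numbers: the opening, from -1 (shut) to 1 (fully open), then the shift along the tool's x, y, z normalised to -1 to 1, where 1 is 5 cm, then the turn, a rotation vector about the tool's x, y, z normalised to -1 to 1, where 1 is 90 degrees. In form: [[jaw, [x, y, z], [wx, wy, wz]], ...]. A call has 1 to 8 rows; each row shifts and turns the commanded pose from where the row before left it, along the tool's axes as they then stand; what a row does not reach is not made up. A row lasts 1/8 s, in which the tool goes at most 62.5 mm and 10.7 degrees, less where a joint would pass 70% of its speed; a pose out of reach is approached as far as the arm can. A call with a number of a shift or a turn outside -1 to 1 is refused whole. A call with a gripper value outside its range is refused whole. The fingers move at their own pace and stop on an object; the grip force is fixed at half the most. Time passes only in rows, so rows that do not move let the fingers close. It gives the time, the measured TCP pose, the force, the opening and the grip force at its end, in the units of the state.
- ctrl.get_obs(): the state, without advancing time (a new reading comes with each control period).
- ctrl.get_image(name): name is "side" or "top" or "wrist"; returns a dict with "pixels" (400x640x3 uint8, blue, green, red), "camera_matrix" (3x3 intrinsics, pixels), "view" (4x4, takes a point from world to camera coordinates); the wrist camera has in their place "hand_eye" (4x4, takes a point from camera to tool coordinates, whose origin is the TCP and whose axes are the flange's). Camera axes: x right, y down, z forward; pixel columns grow to the right and rows downward; lengths in mm; the calibration is good to about 2 mm. A picture is of the moment at which its call begins: read the wrist's pose just before it. There is no depth.
- ctrl.close_job(): hands the job in; it is judged then, once.
Trained networks look in the newest picture that a camera, given by its name, has taken for a name from the list of things; names that differ only in an ending like _2 or _b are one class to them, and where a whole thing is asked for, a point or a joint stands for the part that bears it (a point fixed in the world has none). Each returns a list of dicts, best first, with "score" (0 to 1); they miss things now and then, are a little off and sometimes report something else, mostly with a low value. They report only what shows in the picture. A call takes as long as a camera call. They do not tell look-alikes from the thing itself.
- ctrl.masks_of(label, camera): "region" (400x640 bool, what is visible of it) and "bbox" ([left, top, right, bottom] in pixels, round what is visible of it).
- ctrl.pinpoint(label, camera): "xy" ([column, row] in pixels: a listed point, or the origin of a listed thing).
The state is a dict: "t": time; "qpos": joint angles; "qvel": joint speeds; "joint_torque": joint torques, N m; "ee_pos": TCP position; "orientation": TCP orientation; "ft_force": force on the tool from outside, world axes, zero at the start; "moment": the same for the moment, N m; "width": finger opening in mm; "grasp_force": force on a finger pad.
Only numpy, scipy, OpenCV 4.12 (cv2) and the standard library are available. Lean on these libraries where they do the work, as an engineer would, in place of code of your own. Each camera call takes 0.05 s, during which the arm holds its last target. There are 200 camera calls.

## Working session

There is one attempt and no reset: what is moved stays moved. The work goes in short steps, Python scripts to look and compute and a tool call to move; the robot and the scene stay as the last step left them, time stands still between calls to the robot, and variables do not carry over. Pictures are saved under pics/ and viewed, at most 14 in all, crops included, and the job is handed in when it is done.

Besides the shell and the picture viewer there is one more tool, called after ">>>" by a JSON object that holds its "method" and its "body", one argument or row to a line. apply_moves: Moves the arm, as the interface text tells. Scaled input: -1 to 1 covers 5 cm each way for a shift and 90 degrees each way for a turn. Its arguments: {"type":"object","properties":{"targets":{"type":"array"}},"required":["targets"]}

```bash
mkdir -p pics; cat > h.py <<'E'
import numpy as np, cv2
from scipy.spatial.transform import Rotation as R
from workcell import ctrl
def cam(name):
    o=ctrl.get_obs(); im=ctrl.get_image(name)
    K=np.array(im["camera_matrix"])
    if name=="wrist":
        T=np.eye(4);T[:3,:3]=R.from_rotvec(o["orientation"]).as_matrix();T[:3,3]=o["ee_pos"]
        V=np.linalg.inv(T@np.array(im["hand_eye"]))
    else: V=np.array(im["view"])
    return np.array(im["pixels"]),K,V
def ray(K,V,p):
    d=np.linalg.inv(K)@[p[0],p[1],1]; C=np.linalg.inv(V)
    return C[:3,3],C[:3,:3]@d
def onz(K,V,p,z):
    c,d=ray(K,V,p); return c+d*(z-c[2])/d[2]
def tri(obs):
    A=np.zeros((3,3));b=np.zeros(3)
    for K,V,p in obs:
        c,d=ray(K,V,p);d=d/np.linalg.norm(d);P=np.eye(3)-np.outer(d,d);A+=P;b+=P@c
    x=np.linalg.solve(A,b)
    return x,[float(np.linalg.norm(np.cross(x-ray(*o)[0],ray(*o)[1]/np.linalg.norm(ray(*o)[1])))) for o in obs]
def proj(K,V,X):
    c=V[:3,:3]@X+V[:3,3]; p=K@c; return p[:2]/p[2]
E
python3 - <<'E'
from h import *
names="bin_unit bin bin_hinge bin_edge bin_floor rack rack_top mat tray tray_lip pump ratchet spanner reflector1 hex_holder oil_bottle grease_tub mug pedal cassette".split()
C={}
for c in("top","side"):
    im,K,V=cam(c);C[c]=(K,V);cv2.imwrite(f"pics/{c}0.png",im)
    print(c,np.linalg.inv(V)[:3,3].round())
P={}
for n in names:
    for c in C:
        P[n,c]=ctrl.pinpoint(n,c)
        print(n,c,[(np.round(q["xy"]).tolist(),round(q["score"],2),onz(*C[c],q["xy"],0).round()[:2].tolist()) for q in P[n,c][:4]])
    if P[n,"top"] and P[n,"side"]:
        x,e=tri([(*C[c],P[n,c][0]["xy"]) for c in C]);print("   tri",x.round(),np.round(e,1))
print(ctrl.get_obs())
E
```

```text
top [  71.   14. 2110.]
side [-226.  663. 1239.]
bin_unit top [([324.0, 164.0], 0.58, [663.0, -51.0])]
bin_unit side [([286.0, 196.0], 0.85, [663.0, -45.0]), ([220.0, 262.0], 0.7, [595.0, 362.0]), ([288.0, 158.0], 0.19, [839.0, -219.0])]
   tri [666. -50.  -7.] [1.8 1.8]Traceback (most recent call last):
  File "<stdin>", line 10, in <module>
ValueError: it knows: bin_edge, bin_floor, bin_hinge, bin_unit, cassette, grease_tub, hex_holder, mat, mug, oil_bottle, pedal, pump, rack, rack_top, ratchet, reflector, spanner, tray, tray_lip
```

View pics/top0.png

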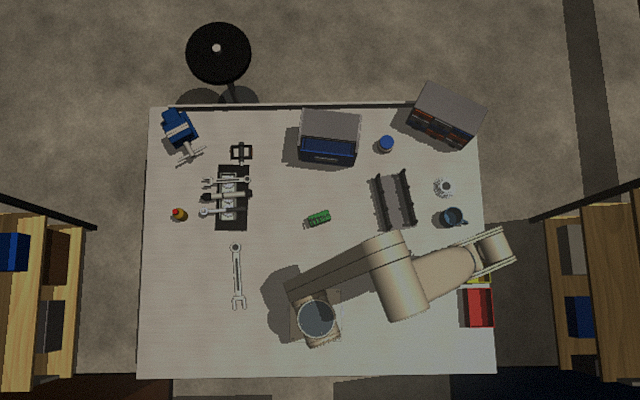

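View pics/side0.png

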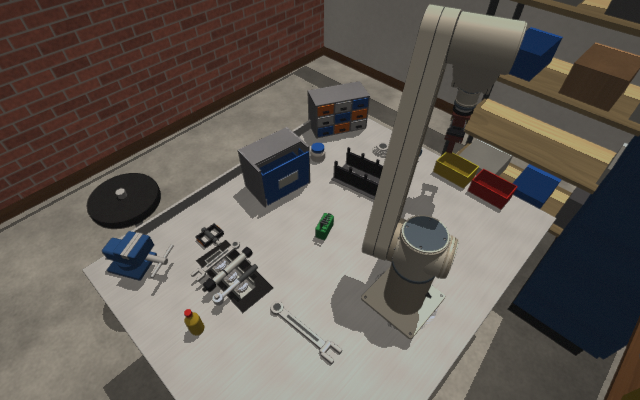

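The top view shows the tray and mat at about (231,197) with three tools across it near rows 182, 196 and 211. The big decoy spanner is at (237,275), the rack at (394,202), the bin at (327,145) and the hex holder at (317,217). The side view agrees: the bin is near (285,180) and the tray near (232,275).

```bash
python3 - <<'E'
from h import *
names="bin_hinge bin_edge bin_floor rack rack_top mat tray tray_lip pump ratchet spanner reflector hex_holder oil_bottle grease_tub mug pedal cassette".split()
C={}
for c in("top","side"):
    im,K,V=cam(c);C[c]=(K,V)
    s=[(170,110,270),(185,50,285)][c=="side"]
    crop=im[150:240,180:280] if c=="top" else im[215:315,180:290]
    cv2.imwrite(f"pics/{c}1.png",cv2.resize(crop,None,fx=5.5,fy=5.5,interpolation=cv2.INTER_CUBIC))
for n in names:
    P={c:ctrl.pinpoint(n,c) for c in C}
    for c in C: print(n,c,[(np.round(q["xy"]).tolist(),round(q["score"],2),onz(*C[c],q["xy"],0).round()[:2].tolist()) for q in P[c][:4]])
    for q in P["top"][:3]:
      for r in P["side"][:3]:
        x,e=tri([(*C["top"],q["xy"]),(*C["side"],r["xy"])])
        if e[0]<12: print("   tri",x.round(),np.round(e,1))
o=ctrl.get_obs();print(o["t"],o["ee_pos"],R.from_rotvec(o["orientation"]).as_matrix().round(3).tolist())
for n in("rack","mat","tray","bin_unit","pump","ratchet","spanner"):
    for m in ctrl.masks_of(n,"top")[:3]:
        ys,xs=np.nonzero(m["region"]); pts=np.stack([xs,ys],1).astype(np.float32)
        (a,b,an)=cv2.minAreaRect(pts);bp=cv2.boxPoints((a,b,an))
        print(n,round(m["score"],2),len(pts),[onz(*C["top"],p,{"rack":80,"mat":3,"tray":36,"bin_unit":217}.get(n,45)).round()[:2].tolist() for p in bp])
E
```

```text
bin_hinge top [([327.0, 161.0], 0.55, [674.0, -64.0])]
bin_hinge side [([288.0, 191.0], 0.85, [678.0, -74.0])]
   tri [669. -65.  14.] [1.7 1.7]
bin_edge top [([327.0, 152.0], 0.75, [715.0, -67.0])]
bin_edge side [([286.0, 159.0], 0.57, [839.0, -210.0])]
   tri [650. -58. 217.] [1.7 1.7]
bin_floor top [([327.0, 149.0], 0.8, [732.0, -68.0]), ([229.0, 199.0], 0.51, [507.0, 373.0])]
bin_floor side [([280.0, 182.0], 0.69, [747.0, -88.0])]
   tri [721. -67.  34.] [0.6 0.6]
rack top [([390.0, 200.0], 0.63, [489.0, -342.0]), ([330.0, 150.0], 0.28, [725.0, -79.0])]
rack side [([361.0, 180.0], 0.77, [488.0, -354.0]), ([367.0, 167.0], 0.75, [523.0, -442.0])]
   tri [ 483. -341.   13.] [3.7 3.7]
   tri [ 455. -325.  126.] [9.9 9.9]
rack_top top [([394.0, 199.0], 0.71, [495.0, -356.0]), ([230.0, 195.0], 0.18, [524.0, 368.0])]
rack_top side [([364.0, 169.0], 0.73, [525.0, -421.0]), ([227.0, 277.0], 0.67, [520.0, 385.0]), ([237.0, 282.0], 0.51, [477.0, 374.0])]
   tri [ 475. -343.   88.] [3.3 3.3]
   tri [534. 376. -30.] [4.2 4.2]
mat top [([231.0, 194.0], 0.71, [529.0, 364.0]), ([183.0, 216.0], 0
[... 2895 characters left out ...]
5.0], [664.0, 428.0], [655.0, 287.0], [362.0, 298.0]]
tray 0.86 319 [[619.0, 414.0], [617.0, 339.0], [407.0, 336.0], [409.0, 409.0]]
bin_unit 0.73 3296 [[616.0, 75.0], [852.0, 44.0], [814.0, -207.0], [580.0, -171.0]]
pump 0.56 361 [[529.0, 495.0], [544.0, 271.0], [507.0, 268.0], [491.0, 491.0]]
pump 0.44 1262 [[663.0, 61.0], [776.0, 47.0], [744.0, -189.0], [631.0, -172.0]]
ratchet 0.48 168 [[466.0, 491.0], [462.0, 301.0], [427.0, 300.0], [430.0, 490.0]]
spanner 0.9 447 [[307.0, 360.0], [308.0, 303.0], [36.0, 291.0], [35.0, 346.0]]
spanner 0.83 269 [[599.0, 483.0], [601.0, 276.0], [560.0, 275.0], [558.0, 481.0]]
spanner 0.53 327 [[616.0, 412.0], [615.0, 337.0], [406.0, 334.0], [407.0, 408.0]]
```

View pics/top1.png

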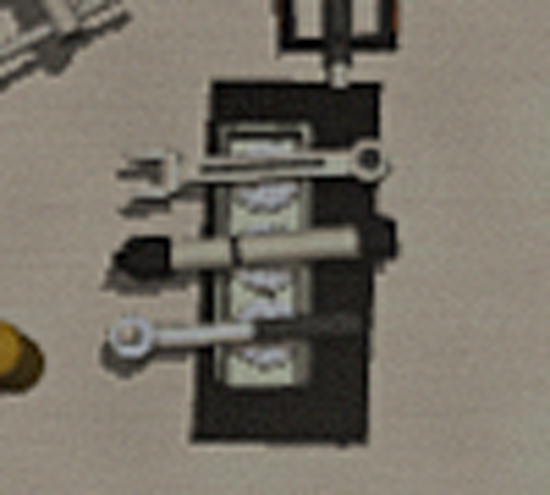

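The close-up shows three tools across the tray, with three reflectors under them. The spanner is the upper one (crop row about 165), the pump is in the middle (about 245) and the ratchet is the lower one (about 330, head on the left). Next I'll build a planner and look from the wrist camera on the way past the rack.

```bash
cat > plan.py <<'E'
from h import *
def down(yaw,tilt=0):
    """tool z down, tool x at yaw(deg); tilt(deg): tool z swings towards horizontal direction tdir (deg) if given as tuple"""
    a=np.radians(yaw);x=np.array([np.cos(a),np.sin(a),0]);z=np.array([0,0,-1.]);M=np.stack([x,np.cross(z,x),z],1)
    if isinstance(tilt,tuple):
        t,d=np.radians(tilt);M=R.from_rotvec(-t*np.array([-np.sin(d),np.cos(d),0])).as_matrix()@M
    return M
def plan(wps,step=45,start=None):
    """wps: list of (pos,M,jaw,step or None, extra hold rows)."""
    if start is None:
        o=ctrl.get_obs();p=np.array(o["ee_pos"]);M=R.from_rotvec(o["orientation"]).as_matrix()
    else: p,M=start
    rows=[]
    for w in wps:
        q,N,jaw=np.array(w[0],float),w[1],w[2];st=w[3] if len(w)>3 and w[3] else step;hold=w[4] if len(w)>4 else 0
        rv=R.from_matrix(M.T@N).as_rotvec()
        n=max(1,int(np.ceil(max(np.linalg.norm(q-p)/st,np.degrees(np.linalg.norm(rv))/9.5)-0.05)))
        p0,M0=p.copy(),M.copy()
        for i in range(1,n+1):
            tp=p0+(q-p0)*i/n;tM=M0@R.from_rotvec(rv*i/n).as_matrix()
            s=(M.T@(tp-p)/50).round(2);r=(R.from_matrix(M.T@tM).as_rotvec()/(np.pi/2)).round(3)
            rows.append([jaw,(s+0.).tolist(),(r+0.).tolist()])
            p=p+M@(s*50);M=M@R.from_rotvec(r*np.pi/2).as_matrix()
        rows+=[[jaw,[0,0,0],[0,0,0]]]*hold
    print(len(rows),"rows")
    import json
    for i in range(0,len(rows),8): print(json.dumps(rows[i:i+8]).replace(" ","").replace(".0,",",").replace(".0]","]").replace("-0,","0,").replace("-0]","0]"))
E
python3 - <<'E'
from plan import *
plan([((430,-340,330),down(90),1)],50)
E
```

```text
8 rows
[[1,[0.71,-0.39,-0.27],[0,0,-0.096]],[1,[0.75,-0.28,-0.27],[0,0,-0.097]],[1,[0.79,-0.15,-0.26],[0,0,-0.096]],[1,[0.8,-0.04,-0.27],[0,0,-0.096]],[1,[0.81,0.08,-0.27],[0,0,-0.096]],[1,[0.78,0.2,-0.27],[0,0,-0.097]],[1,[0.74,0.32,-0.27],[0,0,-0.096]],[1,[0.68,0.42,-0.27],[0,0,-0.096]]]
```

>>> {"method": "apply_moves", "body": {
  "targets": [
    [1,[0.71,-0.39,-0.27],[0,0,-0.096]],
    [1,[0.75,-0.28,-0.27],[0,0,-0.097]],
    [1,[0.79,-0.15,-0.26],[0,0,-0.096]],
    [1,[0.8,-0.04,-0.27],[0,0,-0.096]],
    [1,[0.81,0.08,-0.27],[0,0,-0.096]],
    [1,[0.78,0.2,-0.27],[0,0,-0.097]],
    [1,[0.74,0.32,-0.27],[0,0,-0.096]],
    [1,[0.68,0.42,-0.27],[0,0,-0.096]]
  ]
}}

```text
t: 3.45
ee_pos: [430.7, -338.9, 330.8]
orientation: [2.216, 2.226, 0.0]
ft_force: [0.1, -0.0, 0.4]
width: 87.5
grasp_force: 0.0
```

```bash
python3 - <<'E'
from plan import *
im,K,V=cam("wrist");cv2.imwrite("pics/w1.png",im)
C=np.linalg.inv(V);print("campos",C[:3,3].round(),"fwd",C[:3,2].round(2),K[0,0])
np.savez("v1.npz",K=K,V=V)
print(ctrl.get_obs()["ee_pos"])
for n in("rack","rack_top"): print(n,[(np.round(q["xy"]).tolist(),round(q["score"],2),onz(K,V,q["xy"],80).round().tolist()) for q in ctrl.pinpoint(n,"wrist")])
plan([((430,-60,330),down(90),1),((480,372,330),down(90),1)],55)
E
```

```text
campos [ 430. -268.  492.] fwd [ 0.   -0.26 -0.97] 342.9003409297755
[ 433.54389059 -336.57560924  332.64678553]
rack []
rack_top [([359.0, 178.0], 0.79, [482.0, -353.0, 80.0]), ([355.0, 169.0], 0.57, [477.0, -342.0, 80.0])]
14 rows
[[1,[0.93,0,0],[0,0,0]],[1,[0.93,0,0],[0,0,0]],[1,[0.93,-0.01,0.01],[0,0,0]],[1,[0.93,0,0],[0.001,0,0.001]],[1,[0.93,0,0],[0,0.001,0]],[1,[0.93,0,0],[0,0,0]],[1,[1.08,0.12,0],[0,0,0]],[1,[1.08,0.13,0],[0,0,0]]]
[[1,[1.08,0.12,0],[0,0,0]],[1,[1.08,0.13,0],[0,0,0]],[1,[1.08,0.12,0],[0,0,0]],[1,[1.08,0.13,0.01],[0,0,0]],[1,[1.08,0.12,0],[0,0,0]],[1,[1.08,0.12,0],[0,0,0]]]
```

View pics/w1.png

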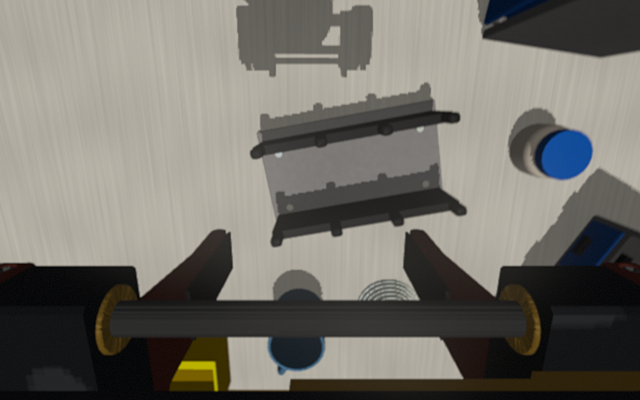

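The wrist picture shows the rack with its tooth tops at about (258,152), (320,140), (386,128), (453,117) on the upper plate and (276,240), (336,228), (398,217), (461,209) on the lower plate. The tub is at (562,153). The rack is empty.

```bash
python3 - <<'E'
from plan import *
d=np.load("v1.npz");K,V=d["K"],d["V"]
up=[(258,152),(320,140),(386,128),(453,117)];lo=[(276,240),(336,228),(398,217),(461,209)]
xs=[-112.5,-37.5,37.5,112.5]
obj=np.array([(x,y,106) for y in(55,-55) for x in xs])
from scipy.optimize import least_squares
pix=np.array(up+lo,float)
def f(p,z=None):
    Rm=R.from_euler("z",p[2]).as_matrix();X=obj@Rm.T+[p[0],p[1],p[3]]
    return (np.array([proj(K,V,x) for x in X])-pix).ravel()
r=least_squares(f,[475,-343,0.17,0]);print(r.x,np.degrees(r.x[2]),r.fun.round(1))
plan([((430,-60,330),down(90),1),((500,372,330),down(90),1,None,2)],48)
E
```

```text
[ 4.81364814e+02 -3.52410646e+02  1.84141215e-01 -9.71965105e+00] 10.550514431452848 [-1.  -0.5  1.1 -0.1  0.3  0.  -0.3 -1.   0.8 -0.7  0.7  1.2 -0.3  1.9
 -1.3 -0.6]
18 rows
[[1,[0.93,0,0],[0,0,0]],[1,[0.93,0,0],[0,0,0]],[1,[0.93,-0.01,0.01],[0,0,0]],[1,[0.93,0,0],[0.001,0,0.001]],[1,[0.93,0,0],[0,0.001,0]],[1,[0.93,0,0],[0,0,0]],[1,[0.86,0.14,0],[0,0,0]],[1,[0.87,0.14,0],[0,0,0]]]
[[1,[0.86,0.14,0],[0,0,0]],[1,[0.87,0.14,0],[0,0,0]],[1,[0.86,0.14,0],[0,0,0]],[1,[0.87,0.14,0],[0,0,0]],[1,[0.86,0.14,0.01],[0,0,0]],[1,[0.86,0.14,0],[0,0,0]],[1,[0.87,0.14,0],[0,0,0]],[1,[0.86,0.13,0],[0,0,0]]]
[[1,[0,0,0],[0,0,0]],[1,[0,0,0],[0,0,0]]]
```

>>> {"method": "apply_moves", "body": {
  "targets": [
    [1,[0.93,0,0],[0,0,0]],
    [1,[0.93,0,0],[0,0,0]],
    [1,[0.93,-0.01,0.01],[0,0,0]],
    [1,[0.93,0,0],[0,0,0]],
    [1,[0.93,0,0],[0,0,0]],
    [1,[0.93,0,0],[0,0,0]],
    [1,[0.86,0.14,0],[0,0,0]],
    [1,[0.87,0.14,0],[0,0,0]]
  ]
}}

```text
t: 4.6
ee_pos: [443.4, 25.8, 329.3]
orientation: [2.225, 2.217, -0.001]
ft_force: [0.4, 0.0, -1.2]
width: 87.7
grasp_force: 0.0
```

>>> {"method": "apply_moves", "body": {
  "targets": [
    [1,[0.86,0.14,0],[0,0,0]],
    [1,[0.87,0.14,0],[0,0,0]],
    [1,[0.86,0.14,0],[0,0,0]],
    [1,[0.87,0.14,0],[0,0,0]],
    [1,[0.86,0.14,0.01],[0,0,0]],
    [1,[0.86,0.14,0],[0,0,0]],
    [1,[0.87,0.14,0],[0,0,0]],
    [1,[0.86,0.13,0],[0,0,0]]
  ]
}}

```text
t: 5.6
ee_pos: [500.0, 371.0, 328.4]
orientation: [2.225, 2.217, -0.002]
ft_force: [0.3, -0.3, -0.1]
width: 88.0
grasp_force: 0.0
```

>>> {"method": "apply_moves", "body": {
  "targets": [
    [1,[0,0,0],[0,0,0]],
    [1,[0,0,0],[0,0,0]]
  ]
}}

```text
t: 5.85
ee_pos: [499.4, 369.6, 328.3]
orientation: [2.224, 2.219, -0.003]
ft_force: [0.9, 0.7, 0.1]
width: 87.8
grasp_force: 0.0
```

```bash
python3 - <<'E'
from plan import *
im,K,V=cam("wrist");cv2.imwrite("pics/w2.png",im);np.savez("v2.npz",K=K,V=V)
o=ctrl.get_obs();print(o["ee_pos"],o["t"],o["qpos"])
for n,z in(("pump",39),("ratchet",39),("spanner",39),("tray",3),("tray_lip",3),("mat",0),("reflector",6)): print(n,[(np.round(q["xy"]).tolist(),round(q["score"],2),onz(K,V,q["xy"],z).round().tolist()) for q in ctrl.pinpoint(n,"wrist")][:3])
E
```

```text
[499.3534497  369.3678619  328.67944239] 5.9 [ 6.17916182e-01  3.19553840e-01  1.53165556e+00 -4.27599726e-04
  1.29167654e+00  6.20355441e-01]
pump [([330.0, 165.0], 0.8, [516.0, 364.0, 39.0])]
ratchet [([280.0, 153.0], 0.7, [450.0, 380.0, 39.0]), ([379.0, 154.0], 0.36, [580.0, 379.0, 39.0])]
spanner [([377.0, 156.0], 0.75, [577.0, 377.0, 39.0]), ([94.0, 184.0], 0.57, [198.0, 340.0, 39.0])]
tray []
tray_lip [([255.0, 153.0], 0.96, [411.0, 376.0, 3.0])]
mat [([265.0, 381.0], 0.64, [408.0, -19.0, 0.0]), ([327.0, 155.0], 0.56, [512.0, 372.0, 0.0])]
reflector [([287.0, 155.0], 0.79, [456.0, 373.0, 6.0]), ([329.0, 154.0], 0.66, [515.0, 374.0, 6.0]), ([375.0, 152.0], 0.58, [580.0, 378.0, 6.0])]
```

View pics/w2.png

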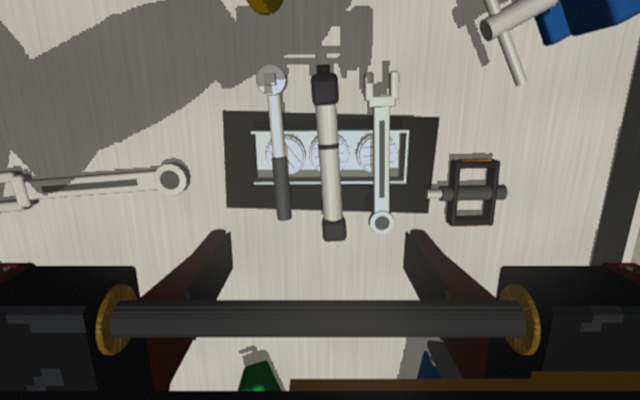

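The view is clear and nothing has been knocked. The ratchet runs from its head at (271,79) to its bar end at (284,219), the pump from (322,68) to (335,240), and the spanner from its jaw base at (382,97) to its ring at (381,222). The tray floor spans columns 250–408 and rows 130–184.

```bash
python3 - <<'E'
from plan import *
d=np.load("v2.npz");K,V=d["K"],d["V"]
im,Kt,Vt=cam("top")
c=lambda x,y:(180+x/5.5-.4,150+y/5.5-.4)
pairs={"rat head":((271,79),c(130,337),65),"rat end":((284,219),c(362,322),59),"pump a":((323,68),c(118,258),71),"pump b":((335,240),c(397,240),69),"sp ring":((381,222),c(371,160),53),"sp jaw":((382,97),c(172,172),53),
"tray tl":((252,131),c(222,128),39)}
for n,(w,t,z) in pairs.items():
    x,e=tri([(K,V,w),(Kt,Vt,t)]);print(n,x.round(),np.round(e,1),"wrist@z",onz(K,V,w,z).round(),"top@z",onz(Kt,Vt,t,z).round())
# tray outline in wrist: inner corners at floor / wall tops
for p in((252,131),(408,131),(407,184),(254,184)): print("tray",onz(K,V,p,39).round())
for p in((224,111),(438,118),(433,213),(227,207)): print("mat",onz(K,V,p,3).round())
E
```

```text
rat head [444. 471.  68.] [0.6 0.6] wrist@z [444. 471.  65.] top@z [445. 472.  65.]
rat end [455. 294.  54.] [0.9 0.9] wrist@z [455. 296.  59.] top@z [455. 292.  59.]
pump a [505. 482.  75.] [0.4 0.4] wrist@z [505. 482.  71.] top@z [506. 482.  71.]
pump b [521. 266.  56.] [1.1 1.1] wrist@z [522. 270.  69.] top@z [518. 264.  69.]
sp ring [586. 288.  49.] [1.2 1.2] wrist@z [584. 290.  53.] top@z [586. 287.  53.]
sp jaw [584. 451.  29.] [1.7 1.7] wrist@z [578. 451.  53.] top@z [579. 445.  53.]
tray tl [504. 389. 377.] [50.9 50.9] wrist@z [414. 409.  39.] top@z [618. 409.  39.]
tray [414. 409.  39.]
tray [616. 409.  39.]
tray [619. 339.  39.]
tray [413. 339.  39.]
mat [370. 433.   3.]
mat [665. 424.   3.]
mat [670. 287.   3.]
mat [365. 296.   3.]
```

```bash
python3 - <<'E'
from plan import *
Y=down(91.8)
plan([((582,376,120),Y,0),((582,376,60),Y,0,30,1),((582,376,29),Y,0,16,2)])
E
```

```text
12 rows
[[0,[0.02,0.33,0.84],[0,0,-0.004]],[0,[0.02,0.33,0.84],[0,0,-0.004]],[0,[0.02,0.33,0.83],[0,0,-0.004]],[0,[0.01,0.33,0.84],[0,0,-0.004]],[0,[0.02,0.33,0.84],[0,0,-0.005]],[0,[0,0,0.6],[0,0,0]],[0,[0,0,0.6],[0,0,0]],[0,[0,0,0],[0,0,0]]]
[[0,[0,0,0.31],[0,0,0]],[0,[0,0,0.31],[0,0,0]],[0,[0,0,0],[0,0,0]],[0,[0,0,0],[0,0,0]]]
```

>>> {"method": "apply_moves", "body": {
  "targets": [
    [0,[0.02,0.33,0.84],[0,0,-0.004]],
    [0,[0.02,0.33,0.84],[0,0,-0.004]],
    [0,[0.02,0.33,0.83],[0,0,-0.004]],
    [0,[0.01,0.33,0.84],[0,0,-0.004]],
    [0,[0.02,0.33,0.84],[0,0,-0.005]],
    [0,[0,0,0.6],[0,0,0]],
    [0,[0,0,0.6],[0,0,0]],
    [0,[0,0,0],[0,0,0]]
  ]
}}

```text
t: 7.3
ee_pos: [580.0, 375.4, 57.1]
orientation: [-2.184, -2.256, 0.008]
ft_force: [-0.5, 0.3, -0.2]
width: 43.8
grasp_force: 0.0
```

```bash
python3 - <<'E'
from plan import *
o=ctrl.get_obs();print(o["ee_pos"],o["width"],o["ft_force"])
im,K,V=cam("wrist");cv2.imwrite("pics/w3.png",im[:340])
Y=down(91.8)
plan([((582,376,29),Y,0,16,2)])
E
```

```text
[580.0153636  375.40185026  57.1089359 ] 43.76140526317477 [-0.51586933  0.29050584 -0.16035268]
4 rows
[[0,[0,0.01,0.3],[-0.001,0,0]],[0,[0,0.01,0.3],[0,0.001,0.001]],[0,[0,0,0],[0,0,0]],[0,[0,0,0],[0,0,0]]]
```

View pics/w3.png

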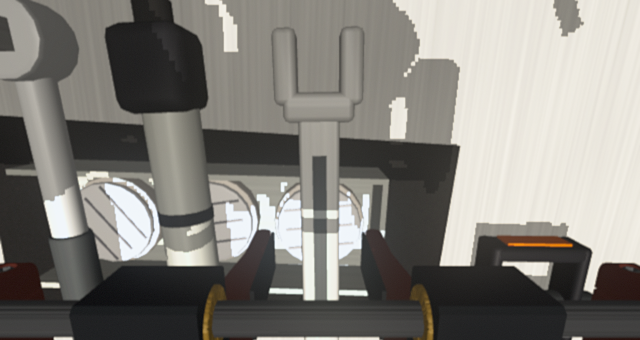

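The spanner shank is centred between the fingers at about column 320, and the pump is clear to the left.

>>> {"method": "apply_moves", "body": {
  "targets": [
    [0,[0,0.01,0.28],[0,0,0]],
    [0,[0,0.01,0.28],[0,0,0]],
    [0,[0,0,0],[0,0,0]],
    [-1,[0,0,0],[0,0,0]],
    [-1,[0,0,0],[0,0,0]],
    [-1,[0,0,0],[0,0,0]],
    [-1,[0,0,0],[0,0,0]],
    [-1,[0,0,0],[0,0,0]]
  ]
}}

```text
t: 8.35
ee_pos: [582.8, 376.7, 32.1]
orientation: [2.185, 2.257, 0.001]
ft_force: [-1.2, -0.8, 4.0]
width: 19.8
grasp_force: 30.0
```

>>> {"method": "apply_moves", "body": {
  "targets": [
    [-1,[0,0,-0.2],[0,0,0]],
    [-1,[0,0,-0.4],[0,0,0]],
    [-1,[0,0,-0.8],[0,0,0]],
    [-1,[0,0,-0.9],[0,0,0]],
    [-1,[0,0,-0.9],[0,0,0]],
    [-1,[0,0,-0.9],[0,0,0]],
    [-1,[0,0,-0.4],[0,0,0]],
    [-1,[0,0,0],[0,0,0]]
  ]
}}

```text
t: 9.35
ee_pos: [583.2, 376.8, 258.4]
orientation: [2.185, 2.257, 0.005]
ft_force: [-0.1, 0.1, -2.1]
width: 19.8
grasp_force: 30.0
```

```bash
python3 - <<'E'
from plan import *
o=ctrl.get_obs();print(o["ee_pos"],o["width"],o["grasp_force"],o["ft_force"],R.from_rotvec(o["orientation"]).as_matrix()[:,0])
Y=down(100.5)
plan([((450,0,260),Y,-1),((520,-290,240),Y,-1,None,2)])
E
```

```text
[583.20035428 376.81246203 258.35511917] 19.795213656138163 29.995940923690796 [-0.11825926  0.10084489 -2.0675097 ] [-0.03243643  0.99947265  0.00151822]
18 rows
[[-1,[-0.83,-0.32,-0.01],[0,0,-0.011]],[-1,[-0.82,-0.34,0],[0,0,-0.01]],[-1,[-0.82,-0.35,-0.01],[0.001,0,-0.011]],[-1,[-0.81,-0.36,0],[0,0,-0.011]],[-1,[-0.8,-0.38,-0.01],[0,0,-0.01]],[-1,[-0.8,-0.39,0],[0,-0.001,-0.011]],[-1,[-0.79,-0.41,-0.01],[0,0,-0.011]],[-1,[-0.78,-0.42,0],[0.001,0,-0.01]]]
[[-1,[-0.78,-0.43,0],[0,0,-0.011]],[-1,[-0.85,0.05,0.06],[0,0,0]],[-1,[-0.85,0.04,0.05],[0,0,0]],[-1,[-0.85,0.05,0.06],[0,0,0]],[-1,[-0.85,0.05,0.06],[0,0,0]],[-1,[-0.85,0.04,0.05],[0,0,0]],[-1,[-0.85,0.05,0.06],[0,0,0]],[-1,[-0.86,0.04,0.06],[0,0,0]]]
[[-1,[0,0,0],[0,0,0]],[-1,[0,0,0],[0,0,0]]]
```

>>> {"method": "apply_moves", "body": {
  "targets": [
    [-1,[-0.83,-0.32,-0.01],[0,0,-0.011]],
    [-1,[-0.82,-0.34,0],[0,0,-0.01]],
    [-1,[-0.82,-0.35,-0.01],[0,0,-0.011]],
    [-1,[-0.81,-0.36,0],[0,0,-0.011]],
    [-1,[-0.8,-0.38,-0.01],[0,0,-0.01]],
    [-1,[-0.8,-0.39,0],[0,0,-0.011]],
    [-1,[-0.79,-0.41,-0.01],[0,0,-0.011]],
    [-1,[-0.78,-0.42,0],[0,0,-0.01]]
  ]
}}

```text
t: 10.35
ee_pos: [462.1, 40.2, 256.7]
orientation: [-2.027, -2.397, 0.004]
ft_force: [0.2, -0.6, -2.3]
width: 19.8
grasp_force: 30.0
```

>>> {"method": "apply_moves", "body": {
  "targets": [
    [-1,[-0.78,-0.43,0],[0,0,-0.011]],
    [-1,[-0.85,0.05,0.06],[0,0,0]],
    [-1,[-0.85,0.04,0.05],[0,0,0]],
    [-1,[-0.85,0.05,0.06],[0,0,0]],
    [-1,[-0.85,0.05,0.06],[0,0,0]],
    [-1,[-0.85,0.04,0.05],[0,0,0]],
    [-1,[-0.85,0.05,0.06],[0,0,0]],
    [-1,[-0.86,0.04,0.06],[0,0,0]]
  ]
}}

```text
t: 11.35
ee_pos: [518.3, -291.2, 236.0]
orientation: [-2.006, -2.412, 0.001]
ft_force: [0.9, -0.2, -0.5]
width: 20.1
grasp_force: 30.0
```

>>> {"method": "apply_moves", "body": {
  "targets": [
    [-1,[0,0,0],[0,0,0]],
    [-1,[0,0,0],[0,0,0]],
    [-1,[0,0,0],[0,0,0]]
  ]
}}

```text
t: 11.72
ee_pos: [518.8, -289.3, 238.0]
orientation: [-2.007, -2.415, 0.0]
ft_force: [0.7, -0.9, -2.0]
width: 19.4
grasp_force: 30.0
```

```bash
python3 - <<'E'
from plan import *
o=ctrl.get_obs();print(o["ee_pos"],o["width"])
im,K,V=cam("wrist");cv2.imwrite("pics/w4.png",im);np.savez("v4.npz",K=K,V=V)
for n in ("rack","rack_top"): print(n,[(np.round(q["xy"]).tolist(),round(q["score"],2),onz(K,V,q["xy"],80).round().tolist()) for q in ctrl.pinpoint(n,"wrist")])
E
```

```text
[ 518.8015552  -289.26844695  237.95566234] 19.416790296240354
rack [([278.0, 217.0], 0.8, [487.0, -329.0, 80.0])]
rack_top [([269.0, 239.0], 0.55, [482.0, -353.0, 80.0])]
```

View pics/w4.png

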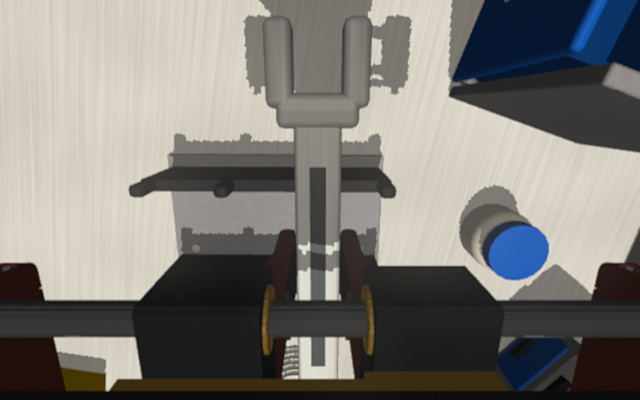

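The spanner hangs straight along column 318. The rack's upper plate is level in the picture at row 175, with tooth tips at about (138,190), (222,190) and (388,190).

```bash
python3 - <<'E'
from plan import *
d=np.load("v4.npz");K,V=d["K"],d["V"]
d1=np.load("v1.npz")
pix4=np.array([(138,190),(222,190),(388,190)],float);o4=[(-112.5,55,106),(-37.5,55,106),(112.5,55,106)]
pix1=np.array([(258,152),(320,140),(386,128),(453,117),(276,240),(336,228),(398,217),(461,209)],float)
o1=[(x,y,106) for y in(55,-55) for x in (-112.5,-37.5,37.5,112.5)]
from scipy.optimize import least_squares
def f(p,z0=None):
    z=0 if z0 is not None else p[3]
    Rm=R.from_euler("z",p[2]).as_matrix();g=lambda o:np.array(o)@Rm.T+[p[0],p[1],z]
    a=np.array([proj(K,V,x) for x in g(o4)])-pix4;b=np.array([proj(d1["K"],d1["V"],x) for x in g(o1)])-pix1
    return np.concatenate([a.ravel()*2,b.ravel()])
for kw in({},{"z0":0}):
    r=least_squares(f,[475,-343,0.17,0],kwargs=kw);print(r.x,np.degrees(r.x[2]),r.fun.round(1))
E
```

```text
[ 4.81075014e+02 -3.53573438e+02  1.86626503e-01 -7.30293157e+00] 10.69291098285378 [ 0.9 -1.3 -0.7 -1.4  0.5 -1.5 -1.7  1.   0.7  1.2  0.3  1.1  0.1 -0.1
  0.5  1.1  0.7  2.8 -0.   3.3 -0.7  0.7]
[ 4.81583479e+02 -3.51961462e+02  1.84525723e-01  0.00000000e+00] 10.572545127282893 [-5.9 -1.2 -3.4 -1.   6.1 -0.4 -2.4  0.2  1.3  0.3  2.2  0.1  3.3 -1.3
  0.   2.   1.4  3.7  1.8  4.1  2.3  1.4]
```

```bash
python3 - <<'E'
from plan import *
Y=down(100.6)
plan([((555,-339,140),Y,-1),((555,-339,82),Y,-1,24,3)])
E
```

```text
9 rows
[[-1,[-0.37,0.17,0.66],[0,0,0]],[-1,[-0.36,0.18,0.66],[0,0,0]],[-1,[-0.37,0.17,0.66],[0,0,0]],[-1,[0,0,0.39],[0,0,0]],[-1,[0,0,0.38],[0,0,0]],[-1,[0,0,0.39],[0,0,0]],[-1,[0,0,0],[0,0,0]],[-1,[0,0,0],[0,0,0]]]
[[-1,[0,0,0],[0,0,0]]]
```

>>> {"method": "apply_moves", "body": {
  "targets": [
    [-1,[-0.37,0.17,0.66],[0,0,0]],
    [-1,[-0.36,0.18,0.66],[0,0,0]],
    [-1,[-0.37,0.17,0.66],[0,0,0]],
    [-1,[0,0,0.39],[0,0,0]],
    [-1,[0,0,0.38],[0,0,0]],
    [-1,[0,0,0.39],[0,0,0]],
    [-1,[0,0,0],[0,0,0]],
    [-1,[0,0,0],[0,0,0]]
  ]
}}

```text
t: 12.88
ee_pos: [555.3, -340.0, 82.3]
orientation: [2.008, 2.415, 0.0]
ft_force: [0.8, 0.0, -2.4]
width: 19.8
grasp_force: 30.0
```

>>> {"method": "apply_moves", "body": {
  "targets": [
    [-1,[0,0,0.06],[0,0,0]],
    [-1,[0,0,0.06],[0,0,0]],
    [-1,[0,0,0],[0,0,0]]
  ]
}}

```text
t: 13.25
ee_pos: [554.9, -339.9, 75.6]
orientation: [-2.009, -2.415, 0.0]
ft_force: [-0.1, -0.8, -1.5]
width: 19.8
grasp_force: 30.0
```

```bash
python3 - <<'E'
from plan import *
o=ctrl.get_obs();print(o["ee_pos"],o["width"],o["ft_force"])
E
```

```text
[ 554.8724968  -339.86154655   75.6251162 ] 19.7946064035497 [-0.11315967 -0.79779601 -1.48136456]
```

Lower in small steps until it touches.

>>> {"method": "apply_moves", "body": {
  "targets": [
    [-1,[0,0,0.04],[0,0,0]],
    [-1,[0,0,0],[0,0,0]]
  ]
}}

```text
t: 13.5
ee_pos: [554.9, -339.8, 73.5]
orientation: [-2.009, -2.415, 0.0]
ft_force: [-1.0, -0.3, -2.6]
width: 19.6
grasp_force: 30.0
```

>>> {"method": "apply_moves", "body": {
  "targets": [
    [-1,[0,0,0.03],[0,0,0]],
    [-1,[0,0,0],[0,0,0]]
  ]
}}

```text
t: 13.75
ee_pos: [555.0, -339.9, 73.1]
orientation: [2.009, 2.415, -0.0]
ft_force: [-2.2, 1.4, 4.8]
width: 19.5
grasp_force: 30.0
```

>>> {"method": "apply_moves", "body": {
  "targets": [
    [-0.1,[0,0,0],[0,0,0]],
    [-0.1,[0,0,0],[0,0,0]],
    [-0.1,[0,0,0],[0,0,0]],
    [-0.1,[0,0,-0.4],[0,0,0]],
    [-0.1,[0,0,-0.9],[0,0,0]],
    [-0.1,[0,0,-0.9],[0,0,0]],
    [-0.1,[0,0,-0.9],[0,0,0]],
    [-0.1,[0,0,0],[0,0,0]]
  ]
}}

```text
t: 14.75
ee_pos: [557.2, -341.3, 233.1]
orientation: [2.003, 2.408, 0.002]
ft_force: [0.1, -0.5, -0.8]
width: 39.9
grasp_force: 0.0
```

```bash
python3 - <<'E'
from plan import *
o=ctrl.get_obs();print(o["ee_pos"],o["width"])
im,K,V=cam("wrist");cv2.imwrite("pics/w5.png",im[:340])
for n in ("spanner","rack_top"): print(n,[(np.round(q["xy"]).tolist(),round(q["score"],2),onz(K,V,q["xy"],80).round().tolist()) for q in ctrl.pinpoint(n,"wrist")])
Y=down(94.2)
plan([((450,0,250),down(95),0.1),((512,370,200),Y,0.1,None,2)],48)
E
```

```text
[ 557.22318004 -341.30744942  233.05423054] 39.860118654356235
spanner [([313.0, 187.0], 0.87, [555.0, -345.0, 80.0])]
rack_top [([233.0, 183.0], 0.63, [481.0, -355.0, 80.0])]
18 rows
[[0.1,[0.88,-0.1,-0.06],[0,0,0.008]],[0.1,[0.88,-0.12,-0.05],[0,0,0.007]],[0.1,[0.88,-0.12,-0.06],[0,0,0.008]],[0.1,[0.88,-0.13,-0.06],[0,0,0.008]],[0.1,[0.88,-0.15,-0.06],[0,0,0.007]],[0.1,[0.87,-0.15,-0.05],[0,0,0.008]],[0.1,[0.87,-0.17,-0.06],[0,0,0.007]],[0.1,[0.88,-0.17,-0.06],[0,0,0.008]]]
[[0.1,[0.91,0.24,0.13],[0,0,0.001]],[0.1,[0.9,0.23,0.12],[0,0,0.001]],[0.1,[0.91,0.23,0.13],[0,0,0.001]],[0.1,[0.91,0.23,0.12],[0,0,0.002]],[0.1,[0.91,0.23,0.13],[0,0,0.001]],[0.1,[0.91,0.23,0.12],[0,0,0.001]],[0.1,[0.91,0.22,0.13],[0,0,0.001]],[0.1,[0.91,0.22,0.13],[0,0,0.001]]]
[[0.1,[0,0,0],[0,0,0]],[0.1,[0,0,0],[0,0,0]]]
```

View pics/w5.png

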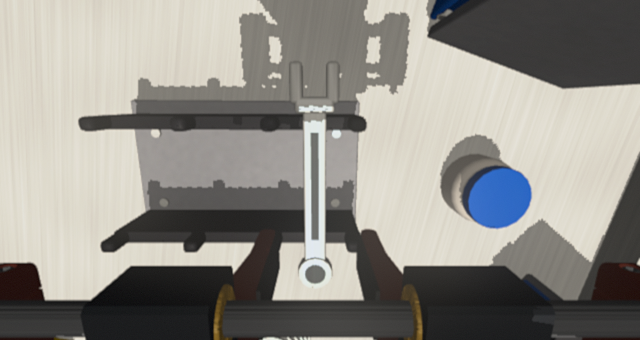

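The spanner lies squarely in the +x lane, from (313,85) to (315,272) in the picture. Next is the pump.

>>> {"method": "apply_moves", "body": {
  "targets": [
    [0.1,[0.88,-0.1,-0.06],[0,0,0.008]],
    [0.1,[0.88,-0.12,-0.05],[0,0,0.007]],
    [0.1,[0.88,-0.12,-0.06],[0,0,0.008]],
    [0.1,[0.88,-0.13,-0.06],[0,0,0.008]],
    [0.1,[0.88,-0.15,-0.06],[0,0,0.007]],
    [0.1,[0.87,-0.15,-0.05],[0,0,0.008]],
    [0.1,[0.87,-0.17,-0.06],[0,0,0.007]],
    [0.1,[0.88,-0.17,-0.06],[0,0,0.008]]
  ]
}}

```text
t: 15.9
ee_pos: [449.0, 1.2, 248.9]
orientation: [-2.122, -2.314, 0.003]
ft_force: [1.2, -0.6, -0.2]
width: 47.9
grasp_force: 0.0
```

>>> {"method": "apply_moves", "body": {
  "targets": [
    [0.1,[0.91,0.24,0.13],[0,0,0.001]],
    [0.1,[0.9,0.23,0.12],[0,0,0.001]],
    [0.1,[0.91,0.23,0.13],[0,0,0.001]],
    [0.1,[0.91,0.23,0.12],[0,0,0.002]],
    [0.1,[0.91,0.23,0.13],[0,0,0.001]],
    [0.1,[0.91,0.23,0.12],[0,0,0.001]],
    [0.1,[0.91,0.22,0.13],[0,0,0.001]],
    [0.1,[0.91,0.22,0.13],[0,0,0.001]]
  ]
}}

```text
t: 16.9
ee_pos: [511.4, 370.6, 197.6]
orientation: [-2.138, -2.301, 0.005]
ft_force: [0.6, 0.4, 0.4]
width: 48.4
grasp_force: 0.0
```

>>> {"method": "apply_moves", "body": {
  "targets": [
    [0.1,[0,0,0],[0,0,0]],
    [0.1,[0,0,0],[0,0,0]]
  ]
}}

```text
t: 17.15
ee_pos: [511.3, 368.7, 198.2]
orientation: [-2.138, -2.302, 0.005]
ft_force: [-0.7, -0.7, 0.8]
width: 48.3
grasp_force: 0.0
```

```bash
cat > ax.py <<'E'
from plan import *
def axis(n,z,c="wrist",near=None):
    im,K,V=cam(c)
    for m in ctrl.masks_of(n,c)[:3]:
        ys,xs=np.nonzero(m["region"]);
        if len(xs)<50: continue
        P=np.array([onz(K,V,(x,y),z)[:2] for x,y in zip(xs[::3],ys[::3])])
        cc,b,a=cv2.minAreaRect(P.astype(np.float32));bp=cv2.boxPoints((cc,b,a))
        e=max(((bp[i+1]-bp[i]) for i in range(3)),key=np.linalg.norm);ang=np.degrees(np.arctan2(e[1],e[0]))%180
        print(c,n,round(m["score"],2),"centre",np.round(cc),"mean",P.mean(0).round(),"size",np.round(b),"ang",round(ang,1),m["bbox"])
    print(n,[(np.round(q["xy"]).tolist(),round(q["score"],2),onz(K,V,q["xy"],z).round().tolist()) for q in ctrl.pinpoint(n,c)[:3]])
E
python3 - <<'E'
from ax import *
o=ctrl.get_obs();print(o["ee_pos"])
axis("pump",60);axis("pump",60,"top");axis("ratchet",55);axis("ratchet",55,"top")
Y=down(94.2)
plan([((513.5,372,100),Y,0.1),((513.5,372,60),Y,0.1,22),((513.5,372,33),Y,0.1,14,1)],48)
E
```

```text
[511.26231782 368.72978979 198.15715562]
wrist pump 0.87 centre [514. 376.] mean [513. 385.] size [ 32. 223.] ang 94.3 [303.7, 44.3, 343.2, 294.5]
wrist pump 0.34 centre [445. 401.] mean [448. 418.] size [ 38. 175.] ang 90.2 [223.2, 38.6, 273.8, 239.6]
pump [([325.0, 184.0], 0.71, [518.0, 372.0, 60.0])]
top pump 0.74 centre [697. -61.] mean [698. -62.] size [231. 116.] ang 81.6 [302.5, 138.3, 353.9, 170.2]
pump [([232.0, 199.0], 0.51, [494.0, 348.0, 60.0]), ([392.0, 197.0], 0.22, [493.0, -341.0, 60.0])]
wrist ratchet 0.82 centre [452. 399.] mean [447. 417.] size [ 39. 181.] ang 97.3 [220.5, 38.6, 272.0, 243.3]
ratchet [([251.0, 162.0], 0.97, [451.0, 386.0, 55.0]), ([500.0, 230.0], 0.41, [688.0, 339.0, 55.0])]
ratchet []
8 rows
[[0.1,[0.02,0.01,0.67],[0,0,0]],[0.1,[0.01,0.01,0.66],[0,0,0]],[0.1,[0.02,0.01,0.67],[0,0,0]],[0.1,[0,0,0.4],[0,0,0]],[0.1,[0,0,0.4],[0,0,0]],[0.1,[0,0,0.27],[0,0,0]],[0.1,[0,0,0.27],[0,0,0]],[0.1,[0,0,0],[0,0,0]]]
```

>>> {"method": "apply_moves", "body": {
  "targets": [
    [0.1,[0.03,0.02,0.67],[0,0,0]],
    [0.1,[0.03,0.02,0.66],[0,0,0]],
    [0.1,[0.03,0.02,0.67],[0,0,0]],
    [0.1,[0,0,0.4],[0,0,0]],
    [0.1,[0,0,0.4],[0,0,0]],
    [0.1,[0,0,0.27],[0,0,0]],
    [0.1,[0,0,0.25],[0,0,0]],
    [0.1,[0,0,0],[0,0,0]]
  ]
}}

```text
t: 18.75
ee_pos: [514.6, 374.1, 33.0]
orientation: [-2.138, -2.301, 0.002]
ft_force: [1.5, -0.1, 0.6]
width: 48.4
grasp_force: 0.0
```

>>> {"method": "apply_moves", "body": {
  "targets": [
    [-1,[0,0,0],[0,0,0]],
    [-1,[0,0,0],[0,0,0]],
    [-1,[0,0,0],[0,0,0]],
    [-1,[0,0,0],[0,0,0]]
  ]
}}

```text
t: 19.25
ee_pos: [515.2, 374.6, 34.3]
orientation: [2.138, 2.301, 0.001]
ft_force: [-1.6, -0.7, 4.8]
width: 26.2
grasp_force: 30.0
```

>>> {"method": "apply_moves", "body": {
  "targets": [
    [-1,[0,0,-0.2],[0,0,0]],
    [-1,[0,0,-0.4],[0,0,0]],
    [-1,[0,0,-0.8],[0,0,0]],
    [-1,[0,0,-0.9],[0,0,0]],
    [-1,[0,0,-0.9],[0,0,0]],
    [-1,[0,0,-0.9],[0,0,0]],
    [-1,[0,0,-0.4],[0,0,0]],
    [-1,[0,0,0],[0,0,0]]
  ]
}}

```text
t: 20.25
ee_pos: [515.7, 374.9, 261.8]
orientation: [2.138, 2.301, 0.008]
ft_force: [0.1, 1.0, -1.7]
width: 25.5
grasp_force: 30.0
```

```bash
python3 - <<'E'
from ax import *
o=ctrl.get_obs();print(o["ee_pos"],o["width"],o["ft_force"])
axis("pump",o["ee_pos"][2]+25)
Y=down(100.6)
plan([((450,0,260),Y,-1),((481.5,-353,200),Y,-1,None,2)],48)
E
```

```text
[515.73329993 374.8961097  261.79365095] 25.53253497429766 [ 0.09077048  1.03914669 -1.65828216]
wrist pump 0.63 centre [513. 401.] mean [512. 423.] size [ 34. 162.] ang 94.1 [274.4, 0.1, 365.0, 381.3]
pump [([320.0, 268.0], 0.82, [517.0, 378.0, 287.0])]
18 rows
[[-1,[-0.92,-0.23,0],[0,0,-0.009]],[-1,[-0.92,-0.24,-0.01],[0,0,-0.009]],[-1,[-0.91,-0.26,0],[0,0,-0.009]],[-1,[-0.91,-0.26,-0.01],[0,0,-0.009]],[-1,[-0.91,-0.28,0],[-0.001,0,-0.008]],[-1,[-0.9,-0.29,-0.01],[0,0,-0.009]],[-1,[-0.9,-0.31,0],[0,0,-0.009]],[-1,[-0.89,-0.32,-0.01],[0,0.001,-0.009]]]
[[-1,[-0.88,-0.08,0.15],[0,0,0]],[-1,[-0.88,-0.09,0.15],[0,0,0]],[-1,[-0.89,-0.08,0.15],[0,0,0]],[-1,[-0.88,-0.09,0.15],[0,0,0]],[-1,[-0.88,-0.08,0.15],[0,0,0]],[-1,[-0.88,-0.09,0.15],[0,0,0]],[-1,[-0.89,-0.08,0.15],[0,0,0]],[-1,[-0.88,-0.08,0.15],[0,0,0]]]
[[-1,[0,0,0],[0,0,0]],[-1,[0,0,0],[0,0,0]]]
```

>>> {"method": "apply_moves", "body": {
  "targets": [
    [-1,[-0.92,-0.23,0],[0,0,-0.009]],
    [-1,[-0.92,-0.24,-0.01],[0,0,-0.009]],
    [-1,[-0.91,-0.26,0],[0,0,-0.009]],
    [-1,[-0.91,-0.26,-0.01],[0,0,-0.009]],
    [-1,[-0.91,-0.28,0],[0,0,-0.008]],
    [-1,[-0.9,-0.29,-0.01],[0,0,-0.009]],
    [-1,[-0.9,-0.31,0],[0,0,-0.009]],
    [-1,[-0.89,-0.32,-0.01],[0,0,-0.009]]
  ]
}}

```text
t: 21.4
ee_pos: [449.2, -0.9, 259.5]
orientation: [-2.005, -2.416, 0.002]
ft_force: [0.5, 0.2, -1.7]
width: 25.8
grasp_force: 30.0
```

>>> {"method": "apply_moves", "body": {
  "targets": [
    [-1,[-0.88,-0.08,0.15],[0,0,0]],
    [-1,[-0.88,-0.09,0.15],[0,0,0]],
    [-1,[-0.89,-0.08,0.15],[0,0,0]],
    [-1,[-0.88,-0.09,0.15],[0,0,0]],
    [-1,[-0.88,-0.08,0.15],[0,0,0]],
    [-1,[-0.88,-0.09,0.15],[0,0,0]],
    [-1,[-0.89,-0.08,0.15],[0,0,0]],
    [-1,[-0.88,-0.08,0.15],[0,0,0]]
  ]
}}

```text
t: 22.4
ee_pos: [481.7, -353.6, 198.8]
orientation: [-2.005, -2.415, 0.0]
ft_force: [1.1, -0.7, -1.6]
width: 25.9
grasp_force: 30.0
```

>>> {"method": "apply_moves", "body": {
  "targets": [
    [-1,[0,0,0],[0,0,0]],
    [-1,[0,0,0],[0,0,0]],
    [-1,[0,0,0],[0,0,0]]
  ]
}}

```text
t: 22.78
ee_pos: [482.2, -351.4, 200.4]
orientation: [-2.005, -2.417, -0.0]
ft_force: [-0.3, -0.6, -2.7]
width: 25.8
grasp_force: 30.0
```

```bash
python3 - <<'E'
from ax import *
o=ctrl.get_obs();print(o["ee_pos"],o["width"],o["ft_force"])
Y=down(100.6)
plan([((481.5,-353,130),Y,-1,40),((481.5,-353,80),Y,-1,20,2)],48)
E
```

```text
[ 482.19702801 -351.36768641  200.40491348] 25.84538305679745 [-0.32232491 -0.58218437 -2.7246517 ]
7 rows
[[-1,[-0.02,-0.01,0.7],[0,0,0]],[-1,[-0.01,-0.01,0.71],[0,-0.001,0.001]],[-1,[0,0,0.33],[0,0,0]],[-1,[0,0,0.34],[0,0,0]],[-1,[0,0,0.33],[0,0,0]],[-1,[0,0,0],[0,0,0]],[-1,[0,0,0],[0,0,0]]]
```

>>> {"method": "apply_moves", "body": {
  "targets": [
    [-1,[-0.02,-0.01,0.7],[0,0,0]],
    [-1,[-0.01,-0.01,0.71],[0,0,0]],
    [-1,[0,0,0.33],[0,0,0]],
    [-1,[0,0,0.34],[0,0,0]],
    [-1,[0,0,0.33],[0,0,0]],
    [-1,[0,0,0],[0,0,0]],
    [-1,[0,0,0.06],[0,0,0]],
    [-1,[0,0,0],[0,0,0]]
  ]
}}

```text
t: 23.78
ee_pos: [482.0, -354.5, 77.6]
orientation: [2.007, 2.416, 0.0]
ft_force: [-0.8, 0.3, -1.9]
width: 25.8
grasp_force: 30.0
```

>>> {"method": "apply_moves", "body": {
  "targets": [
    [-1,[0,0,0.03],[0,0,0]],
    [-1,[0,0,0],[0,0,0]]
  ]
}}

```text
t: 24.02
ee_pos: [481.8, -354.4, 75.8]
orientation: [2.007, 2.417, 0.0]
ft_force: [-0.7, 0.1, -2.4]
width: 25.5
grasp_force: 30.0
```

>>> {"method": "apply_moves", "body": {
  "targets": [
    [-1,[0,0,0.03],[0,0,0]],
    [-1,[0,0,0],[0,0,0]]
  ]
}}

```text
t: 24.28
ee_pos: [481.9, -354.5, 75.3]
orientation: [2.007, 2.417, -0.0]
ft_force: [-2.6, 2.1, 8.0]
width: 25.9
grasp_force: 30.0
```

```bash
python3 - <<'E'
from ax import *
o=ctrl.get_obs();print(o["ee_pos"],o["ft_force"])
E
```

```text
[ 481.91046326 -354.45388348   75.29193224] [-2.60828032  2.14438164  8.03181344]
```

Contact. Release, lift and check.

>>> {"method": "apply_moves", "body": {
  "targets": [
    [0,[0,0,0],[0,0,0]],
    [0,[0,0,0],[0,0,0]],
    [0,[0,0,0],[0,0,0]],
    [0,[0,0,-0.4],[0,0,0]],
    [0,[0,0,-0.9],[0,0,0]],
    [0,[0,0,-0.9],[0,0,0]],
    [0,[0,0,-0.9],[0,0,0]],
    [0,[0,0,0],[0,0,0]]
  ]
}}

```text
t: 25.28
ee_pos: [483.8, -355.8, 234.6]
orientation: [2.001, 2.41, 0.001]
ft_force: [0.4, -0.1, -0.9]
width: 44.0
grasp_force: 0.0
```

```bash
python3 - <<'E'
from ax import *
o=ctrl.get_obs();print(o["ee_pos"],o["width"])
axis("pump",95);axis("spanner",90)
cv2.imwrite("pics/w6.png",cam("wrist")[0][:340])
plan([((450,0,250),down(95),0),((448,379,200),down(93.6),0,None,2)],48)
E
```

```text
[ 483.78148151 -355.80036923  234.605777  ] 44.00681142696315
wrist pump 0.93 centre [ 482. -355.] mean [ 480. -345.] size [ 34. 230.] ang 100.6 [295.5, 51.9, 336.5, 299.6]
pump [([315.0, 187.0], 0.77, [482.0, -356.0, 95.0])]
wrist spanner 0.97 centre [ 551. -330.] mean [ 549. -313.] size [ 43. 188.] ang 99.8 [379.5, 66.7, 433.6, 271.7]
spanner [([397.0, 188.0], 0.87, [551.0, -341.0, 90.0])]
18 rows
[[0,[0.88,0.09,-0.05],[0,0,0.008]],[0,[0.89,0.07,-0.06],[0,0,0.008]],[0,[0.88,0.06,-0.05],[0,0,0.007]],[0,[0.89,0.06,-0.06],[-0.001,-0.001,0.008]],[0,[0.89,0.04,-0.05],[0,0,0.008]],[0,[0.89,0.03,-0.06],[0,0,0.008]],[0,[0.88,0.02,-0.05],[0,0,0.007]],[0,[0.89,0.01,-0.06],[0,0,0.008]]]
[[0,[0.94,0.08,0.13],[0,0,0.002]],[0,[0.95,0.07,0.12],[0,0,0.002]],[0,[0.94,0.08,0.13],[0,0,0.002]],[0,[0.95,0.07,0.12],[0,0,0.002]],[0,[0.94,0.06,0.13],[0,0,0.002]],[0,[0.95,0.07,0.12],[0,0,0.002]],[0,[0.95,0.06,0.13],[0,0,0.002]],[0,[0.94,0.05,0.13],[0,0,0.002]]]
[[0,[0,0,0],[0,0,0]],[0,[0,0,0],[0,0,0]]]
```

>>> {"method": "apply_moves", "body": {
  "targets": [
    [0,[0.88,0.09,-0.05],[0,0,0.008]],
    [0,[0.89,0.07,-0.06],[0,0,0.008]],
    [0,[0.88,0.06,-0.05],[0,0,0.007]],
    [0,[0.89,0.06,-0.06],[0,0,0.008]],
    [0,[0.89,0.04,-0.05],[0,0,0.008]],
    [0,[0.89,0.03,-0.06],[0,0,0.008]],
    [0,[0.88,0.02,-0.05],[0,0,0.007]],
    [0,[0.89,0.01,-0.06],[0,0,0.008]]
  ]
}}

```text
t: 26.62
ee_pos: [449.7, 0.8, 250.6]
orientation: [-2.122, -2.315, 0.001]
ft_force: [0.3, -0.7, -0.4]
width: 43.9
grasp_force: 0.0
```

>>> {"method": "apply_moves", "body": {
  "targets": [
    [0,[0.94,0.08,0.13],[0,0,0.002]],
    [0,[0.95,0.07,0.12],[0,0,0.002]],
    [0,[0.94,0.08,0.13],[0,0,0.002]],
    [0,[0.95,0.07,0.12],[0,0,0.002]],
    [0,[0.94,0.06,0.13],[0,0,0.002]],
    [0,[0.95,0.07,0.12],[0,0,0.002]],
    [0,[0.95,0.06,0.13],[0,0,0.002]],
    [0,[0.94,0.05,0.13],[0,0,0.002]]
  ]
}}

```text
t: 27.62
ee_pos: [447.9, 379.8, 199.5]
orientation: [-2.151, -2.29, 0.002]
ft_force: [0.7, -0.3, 1.2]
width: 43.8
grasp_force: 0.0
```

>>> {"method": "apply_moves", "body": {
  "targets": [
    [0,[0,0,0],[0,0,0]],
    [0,[0,0,0],[0,0,0]]
  ]
}}

```text
t: 27.88
ee_pos: [447.8, 377.7, 199.8]
orientation: [-2.15, -2.29, 0.003]
ft_force: [-0.2, -1.0, 0.2]
width: 43.3
grasp_force: 0.0
```

```bash
python3 - <<'E'
from ax import *
o=ctrl.get_obs();print(o["ee_pos"])
axis("ratchet",55);axis("tray",39)
cv2.imwrite("pics/w7.png",cam("wrist")[0][:340])
Y=down(93.5)
plan([((449.5,383,100),Y,0),((449.5,383,60),Y,0,22),((449.5,383,31),Y,0,14,1)],48)
E
```

```text
[447.80554711 377.74669596 199.80012585]
wrist ratchet 0.63 centre [449. 391.] mean [447. 405.] size [ 35. 196.] ang 93.8 [300.8, 58.8, 344.5, 269.1]
ratchet [([320.0, 179.0], 0.86, [450.0, 385.0, 55.0])]
wrist tray 0.64 centre [515. 376.] mean [522. 375.] size [203.  74.] ang 0.4 [280.4, 143.2, 495.4, 230.3]
tray []
9 rows
[[0,[0.03,0.01,0.67],[0,0,0]],[0,[0.04,0.01,0.68],[0,0,0]],[0,[0.03,0,0.67],[0,0,0]],[0,[0,0,0.4],[0,0,0]],[0,[0,0,0.4],[0,0,0]],[0,[0,0,0.19],[0,0,0]],[0,[0,0,0.2],[0,0,0]],[0,[0,0,0.19],[0,0,0]]]
[[0,[0,0,0],[0,0,0]]]
```

View pics/w7.png

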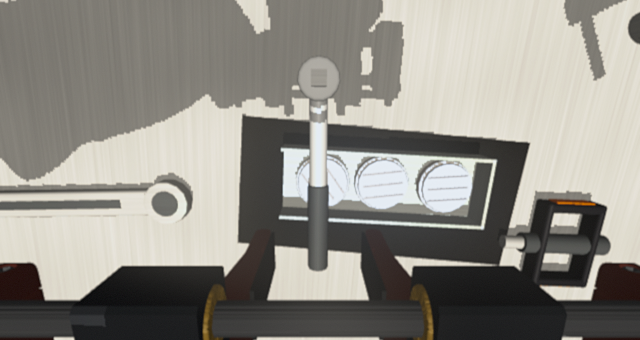

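The ratchet is where I expected it, with its head at (319,78) and bar end at (318,268). All three reflectors are in the tray.

>>> {"method": "apply_moves", "body": {
  "targets": [
    [0,[0.03,0.01,0.67],[0,0,0]],
    [0,[0.04,0.01,0.68],[0,0,0]],
    [0,[0.03,0,0.67],[0,0,0]],
    [0,[0,0,0.4],[0,0,0]],
    [0,[0,0,0.4],[0,0,0]],
    [0,[0,0,0.19],[0,0,0]],
    [0,[0,0,0.2],[0,0,0]],
    [0,[0,0,0.19],[0,0,0]]
  ]
}}

```text
t: 29.22
ee_pos: [449.4, 383.8, 30.6]
orientation: [2.151, 2.289, 0.002]
ft_force: [0.1, -0.1, 0.3]
width: 43.6
grasp_force: 0.0
```

>>> {"method": "apply_moves", "body": {
  "targets": [
    [0,[0,0,0],[0,0,0]],
    [-1,[0,0,0],[0,0,0]],
    [-1,[0,0,0],[0,0,0]],
    [-1,[0,0,0],[0,0,0]],
    [-1,[0,0,0],[0,0,0]]
  ]
}}

```text
t: 29.85
ee_pos: [449.2, 383.7, 31.1]
orientation: [2.151, 2.29, 0.001]
ft_force: [-0.3, -0.7, 2.2]
width: 19.7
grasp_force: 30.0
```

>>> {"method": "apply_moves", "body": {
  "targets": [
    [-1,[0,0,-0.2],[0,0,0]],
    [-1,[0,0,-0.4],[0,0,0]],
    [-1,[0,0,-0.8],[0,0,0]],
    [-1,[0,0,-0.9],[0,0,0]],
    [-1,[0,0,-0.9],[0,0,0]],
    [-1,[0,0,-0.9],[0,0,0]],
    [-1,[0,0,-0.4],[0,0,0]],
    [-1,[0,0,0],[0,0,0]]
  ]
}}

```text
t: 30.85
ee_pos: [449.7, 384.0, 258.5]
orientation: [2.151, 2.289, 0.007]
ft_force: [-0.1, 0.1, -3.5]
width: 20.2
grasp_force: 30.0
```

```bash
python3 - <<'E'
from ax import *
o=ctrl.get_obs();print(o["ee_pos"],o["width"],o["ft_force"])
axis("ratchet",o["ee_pos"][2]+20)
Y=down(100.9)
p=np.array([481.5,-353])+R.from_euler("z",10.6,degrees=True).as_matrix()[:2,:2]@[-75,-3]; print(p)
plan([((430,0,260),Y,-1),((*p,200),Y,-1,None,2)],48)
E
```

```text
[449.73026516 384.01767634 258.53353266] 20.23320465725055 [-0.06611236  0.10514209 -3.50959207]
wrist ratchet 0.88 centre [453. 408.] mean [446. 435.] size [ 38. 167.] ang 97.3 [266.1, 4.9, 372.1, 378.0]
ratchet [([319.0, 260.0], 0.93, [450.0, 389.0, 279.0]), ([288.0, 173.0], 0.54, [435.0, 427.0, 279.0])]
[ 408.33170287 -369.74515734]
18 rows
[[-1,[-0.95,-0.11,-0.01],[0,0,-0.01]],[-1,[-0.95,-0.12,-0.01],[0,0,-0.01]],[-1,[-0.95,-0.13,-0.02],[0,0,-0.011]],[-1,[-0.95,-0.15,-0.01],[-0.001,0,-0.01]],[-1,[-0.94,-0.17,-0.01],[0,0,-0.01]],[-1,[-0.94,-0.18,-0.01],[0,0,-0.01]],[-1,[-0.94,-0.2,-0.01],[0,0.001,-0.01]],[-1,[-0.94,-0.21,-0.02],[0,0,-0.01]]]
[[-1,[-0.9,-0.23,0.15],[0,0,0]],[-1,[-0.89,-0.22,0.15],[0,0,0]],[-1,[-0.9,-0.23,0.15],[0,0,0]],[-1,[-0.9,-0.23,0.15],[0,0,0]],[-1,[-0.9,-0.23,0.15],[0,0,0]],[-1,[-0.89,-0.22,0.15],[0,0,0]],[-1,[-0.9,-0.23,0.15],[0,0,0]],[-1,[-0.9,-0.23,0.15],[0,0,0]]]
[[-1,[0,0,0],[0,0,0]],[-1,[0,0,0],[0,0,0]]]
```

>>> {"method": "apply_moves", "body": {
  "targets": [
    [-1,[-0.95,-0.11,-0.01],[0,0,-0.01]],
    [-1,[-0.95,-0.12,-0.01],[0,0,-0.01]],
    [-1,[-0.95,-0.13,-0.02],[0,0,-0.011]],
    [-1,[-0.95,-0.15,-0.01],[0,0,-0.01]],
    [-1,[-0.94,-0.17,-0.01],[0,0,-0.01]],
    [-1,[-0.94,-0.18,-0.01],[0,0,-0.01]],
    [-1,[-0.94,-0.2,-0.01],[0,0,-0.01]],
    [-1,[-0.94,-0.21,-0.02],[0,0,-0.01]]
  ]
}}

```text
t: 32.0
ee_pos: [429.5, -1.1, 259.6]
orientation: [-1.999, -2.421, 0.002]
ft_force: [0.8, 0.2, -3.1]
width: 19.7
grasp_force: 30.0
```

>>> {"method": "apply_moves", "body": {
  "targets": [
    [-1,[-0.9,-0.23,0.15],[0,0,0]],
    [-1,[-0.89,-0.22,0.15],[0,0,0]],
    [-1,[-0.9,-0.23,0.15],[0,0,0]],
    [-1,[-0.9,-0.23,0.15],[0,0,0]],
    [-1,[-0.9,-0.23,0.15],[0,0,0]],
    [-1,[-0.89,-0.22,0.15],[0,0,0]],
    [-1,[-0.9,-0.23,0.15],[0,0,0]],
    [-1,[-0.9,-0.23,0.15],[0,0,0]]
  ]
}}

```text
t: 33.0
ee_pos: [408.0, -370.3, 199.0]
orientation: [-2.0, -2.419, -0.0]
ft_force: [0.9, 0.0, -3.4]
width: 19.7
grasp_force: 30.0
```

>>> {"method": "apply_moves", "body": {
  "targets": [
    [-1,[0,0,0],[0,0,0]],
    [-1,[0,0,0],[0,0,0]],
    [-1,[0,0,0],[0,0,0]]
  ]
}}

```text
t: 33.38
ee_pos: [408.8, -368.0, 200.4]
orientation: [-1.999, -2.422, -0.0]
ft_force: [0.2, -0.5, -2.6]
width: 19.4
grasp_force: 30.0
```

```bash
python3 - <<'E'
from ax import *
o=ctrl.get_obs();print(o["ee_pos"],o["width"],o["ft_force"])
Y=down(100.9)
plan([((408.3,-369.5,130),Y,-1,40),((408.3,-369.5,77),Y,-1,20,2)],48)
E
```

```text
[ 408.76994887 -368.00965517  200.35609729] 19.415026248467992 [ 0.1867638  -0.48319068 -2.55619351]
7 rows
[[-1,[-0.01,-0.01,0.7],[0,0,0]],[-1,[-0.02,0,0.71],[0,-0.001,0]],[-1,[0,0,0.35],[0,0,0]],[-1,[0,0,0.35],[0,0,0]],[-1,[0,0,0.36],[0,0,0]],[-1,[0,0,0],[0,0,0]],[-1,[0,0,0],[0,0,0]]]
```

Contact is expected at TCP z ≈ 72.

>>> {"method": "apply_moves", "body": {
  "targets": [
    [-1,[-0.01,0,0.7],[0,0,0]],
    [-1,[-0.01,0,0.71],[0,0,0]],
    [-1,[0,0,0.35],[0,0,0]],
    [-1,[0,0,0.35],[0,0,0]],
    [-1,[0,0,0.34],[0,0,0]],
    [-1,[0,0,0],[0,0,0]],
    [-1,[0,0,0.04],[0,0,0]],
    [-1,[0,0,0],[0,0,0]]
  ]
}}

```text
t: 34.38
ee_pos: [409.4, -370.7, 76.7]
orientation: [2.001, 2.421, -0.0]
ft_force: [0.2, 0.3, -2.7]
width: 19.2
grasp_force: 30.0
```

>>> {"method": "apply_moves", "body": {
  "targets": [
    [-1,[0,0,0.03],[0,0,0]],
    [-1,[0,0,0],[0,0,0]]
  ]
}}

```text
t: 34.62
ee_pos: [409.2, -370.4, 74.9]
orientation: [2.001, 2.421, -0.0]
ft_force: [0.0, 0.5, -3.9]
width: 20.0
grasp_force: 30.0
```

>>> {"method": "apply_moves", "body": {
  "targets": [
    [-1,[0,0,0.02],[0,0,0]],
    [-1,[0,0,0],[0,0,0]]
  ]
}}

```text
t: 34.88
ee_pos: [409.1, -370.3, 73.6]
orientation: [-2.001, -2.422, -0.0]
ft_force: [0.1, 0.1, -3.8]
width: 19.9
grasp_force: 30.0
```

>>> {"method": "apply_moves", "body": {
  "targets": [
    [-1,[0,0,0.02],[0,0,0]],
    [-1,[0,0,0],[0,0,0]]
  ]
}}

```text
t: 35.12
ee_pos: [409.0, -370.3, 72.6]
orientation: [-2.001, -2.422, -0.0]
ft_force: [-0.5, 0.3, -2.3]
width: 19.9
grasp_force: 30.0
```

>>> {"method": "apply_moves", "body": {
  "targets": [
    [-1,[0,0,0.01],[0,0,0]],
    [-1,[0,0,0],[0,0,0]]
  ]
}}

```text
t: 35.38
ee_pos: [409.1, -370.3, 72.1]
orientation: [-2.001, -2.422, -0.0]
ft_force: [0.0, -0.7, -4.1]
width: 19.5
grasp_force: 30.0
```

>>> {"method": "apply_moves", "body": {
  "targets": [
    [-0.1,[0,0,0],[0,0,0]],
    [-0.1,[0,0,0],[0,0,0]],
    [-0.1,[0,0,0],[0,0,0]],
    [-0.1,[0,0,-0.4],[0,0,0]],
    [-0.1,[0,0,-0.9],[0,0,0]],
    [-0.1,[0,0,-0.9],[0,0,0]],
    [-0.1,[0,0,-0.9],[0,0,0]],
    [-0.1,[0,0,-0.9],[0,0,0]]
  ]
}}

```text
t: 36.38
ee_pos: [408.9, -370.2, 273.8]
orientation: [2.001, 2.421, 0.0]
ft_force: [0.1, -0.3, -0.8]
width: 39.7
grasp_force: 0.0
```

```bash
python3 - <<'E'
from ax import *
o=ctrl.get_obs();print(o["ee_pos"],o["width"],o["t"])
axis("ratchet",95);axis("pump",95);axis("spanner",90)
cv2.imwrite("pics/w8.png",cam("wrist")[0][:340])
plan([((430,-80,330),down(90),-0.1,None,2)],48)
E
```

```text
[ 408.92998535 -370.15080658  273.82308012] 39.73013195323327 36.375
wrist ratchet 0.67 centre [ 411. -363.] mean [ 407. -350.] size [ 35. 196.] ang 101.8 [300.5, 70.1, 340.8, 260.4]
ratchet [([319.0, 176.0], 0.77, [410.0, -367.0, 95.0])]
wrist pump 0.77 centre [ 481. -350.] mean [ 478. -331.] size [ 38. 218.] ang 100.4 [374.6, 56.1, 416.3, 271.3]
pump [([387.0, 181.0], 0.9, [481.0, -361.0, 95.0])]
wrist spanner 0.78 centre [ 554. -336.] mean [ 551. -328.] size [ 45. 201.] ang 101.0 [436.3, 69.0, 499.1, 264.0]
wrist spanner 0.35 centre [ 628. -174.] mean [ 624. -172.] size [71. 25.] ang 10.9 [558.1, 0.0, 640.0, 30.6]
spanner [([458.0, 178.0], 0.8, [548.0, -341.0, 90.0])]
9 rows
[[-0.1,[0.8,0.22,-0.17],[0,0,0.017]],[-0.1,[0.81,0.19,-0.17],[0,0,0.017]],[-0.1,[0.81,0.17,-0.16],[0,0,0.018]],[-0.1,[0.82,0.15,-0.17],[-0.001,-0.001,0.017]],[-0.1,[0.82,0.13,-0.17],[0,0,0.017]],[-0.1,[0.82,0.11,-0.17],[0,0,0.017]],[-0.1,[0.83,0.08,-0.17],[0,0,0.018]],[-0.1,[0,0,0],[0,0,0]]]
[[-0.1,[0,0,0],[0,0,0]]]
```

View pics/w8.png

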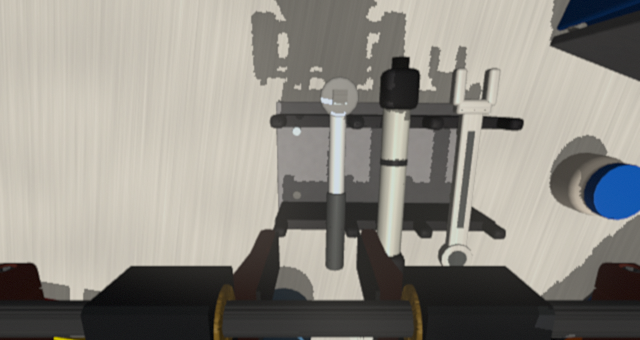

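All three tools lie in their own lanes: ratchet at column 338, pump at 395 and spanner at 468. Now for a view of the bin.

```bash
python3 - <<'E'
from ax import *
plan([((470,-65,380),down(172),-1,None,2)],48)
E
```

```text
10 rows
[[-1,[0.72,0.29,-0.27],[0,0,-0.099]],[-1,[0.67,0.41,-0.27],[0,0,-0.099]],[-1,[0.59,0.5,-0.28],[0,-0.001,-0.098]],[-1,[0.51,0.58,-0.27],[0,0,-0.099]],[-1,[0.42,0.66,-0.27],[0,0,-0.099]],[-1,[0.31,0.71,-0.27],[0,0,-0.099]],[-1,[0.19,0.76,-0.28],[0,0,-0.099]],[-1,[0.07,0.77,-0.27],[0,-0.001,-0.098]]]
[[-1,[0,0,0],[0,0,0]],[-1,[0,0,0],[0,0,0]]]
```

>>> {"method": "apply_moves", "body": {
  "targets": [
    [-1,[0.72,0.29,-0.27],[0,0,-0.099]],
    [-1,[0.67,0.41,-0.27],[0,0,-0.099]],
    [-1,[0.59,0.5,-0.28],[0,0,-0.098]],
    [-1,[0.51,0.58,-0.27],[0,0,-0.099]],
    [-1,[0.42,0.66,-0.27],[0,0,-0.099]],
    [-1,[0.31,0.71,-0.27],[0,0,-0.099]],
    [-1,[0.19,0.76,-0.28],[0,0,-0.099]],
    [-1,[0.07,0.77,-0.27],[0,0,-0.098]]
  ]
}}

```text
t: 37.88
ee_pos: [470.5, -64.1, 381.0]
orientation: [-0.212, -3.133, -0.0]
ft_force: [0.8, 0.3, 0.3]
width: 0.3
grasp_force: 0.0
```

>>> {"method": "apply_moves", "body": {
  "targets": [
    [-1,[0,0,0],[0,0,0]],
    [-1,[0,0,0],[0,0,0]],
    [-1,[0,0,0],[0,0,0]]
  ]
}}

```text
t: 38.25
ee_pos: [470.1, -66.2, 380.4]
orientation: [-0.224, -3.132, 0.0]
ft_force: [0.4, -0.3, 1.0]
width: 0.5
grasp_force: 0.0
```

```bash
python3 - <<'E'
from ax import *
o=ctrl.get_obs();print(o["ee_pos"],o["t"])
im,K,V=cam("wrist");cv2.imwrite("pics/w9.png",im);np.savez("v9.npz",K=K,V=V)
for n,z in(("bin_edge",205),("bin_hinge",30),("bin_floor",40),("bin_unit",0)): print(n,[(np.round(q["xy"]).tolist(),round(q["score"],2),onz(K,V,q["xy"],z).round().tolist()) for q in ctrl.pinpoint(n,"wrist")[:2]])
E
```

```text
[470.11214406 -66.24850425 380.40386536] 38.25
bin_edge []
bin_hinge [([340.0, 269.0], 0.55, [659.0, -56.0, 30.0])]
bin_floor []
bin_unit [([339.0, 262.0], 0.8, [660.0, -56.0, 0.0]), ([86.0, 160.0], 0.36, [430.0, -432.0, 0.0])]
```

View pics/w9.png

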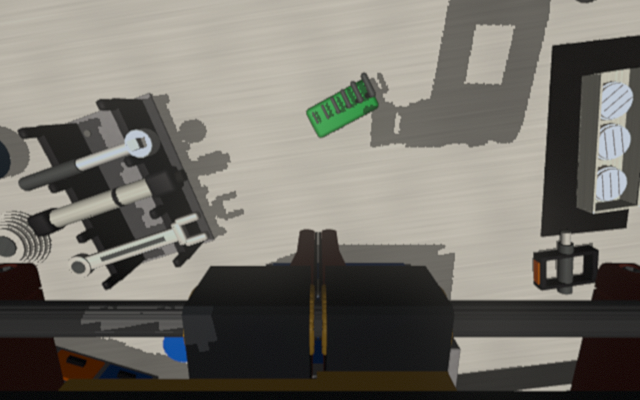

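The gripper hides the bin from this side. I'll turn the wrist half round to look from the other side.

>>> {"method": "apply_moves", "body": {
  "targets": [
    [-1,[-0.2,0,0],[0,0,0.11]],
    [-1,[-0.2,0.04,0],[0,0,0.11]],
    [-1,[-0.2,0.08,0],[0,0,0.11]],
    [-1,[-0.16,0.1,0],[0,0,0.11]],
    [-1,[-0.16,0.14,0],[0,0,0.11]],
    [-1,[-0.14,0.16,0],[0,0,0.11]],
    [-1,[-0.1,0.18,0],[0,0,0.11]],
    [-1,[-0.06,0.18,0],[0,0,0.11]]
  ]
}}

```text
t: 39.5
ee_pos: [551.7, -75.3, 381.0]
orientation: [-2.174, -2.267, 0.0]
ft_force: [0.5, 0.2, 0.8]
width: 0.3
grasp_force: 0.0
```

>>> {"method": "apply_moves", "body": {
  "targets": [
    [-1,[0,0,0],[0,0,0.11]],
    [-1,[0,0,0],[0,0,0.11]],
    [-1,[0,0,0],[0,0,0.11]],
    [-1,[0,0,0],[0,0,0.11]],
    [-1,[0,0,0],[0,0,0.11]],
    [-1,[0,0,0],[0,0,0.11]],
    [-1,[0,0,0],[0,0,0.11]],
    [-1,[0,0,0],[0,0,0.11]]
  ]
}}

```text
t: 40.5
ee_pos: [551.3, -75.2, 381.0]
orientation: [-3.121, -0.361, 0.0]
ft_force: [0.7, -1.0, -0.9]
width: 0.4
grasp_force: 0.0
```

```bash
python3 - <<'E'
from ax import *
o=ctrl.get_obs();print(o["ee_pos"],np.degrees(o["qpos"]).round())
plan([((545,-60,400),down(-8),-1,None,2)],48)
E
```

```text
[551.34615573 -75.24631661 381.03825408] [-9. 10. 92. -0. 78. 68.]
5 rows
[[-1,[-0.02,-0.11,-0.13],[0,0,0.079]],[-1,[-0.03,-0.1,-0.12],[0,0,0.078]],[-1,[-0.04,-0.11,-0.13],[0,0,0.079]],[-1,[0,0,0],[0,0,0]],[-1,[0,0,0],[0,0,0]]]
```

>>> {"method": "apply_moves", "body": {
  "targets": [
    [-1,[-0.02,-0.11,-0.13],[0,0,0.079]],
    [-1,[-0.03,-0.1,-0.12],[0,0,0.078]],
    [-1,[-0.04,-0.11,-0.13],[0,0,0.079]],
    [-1,[0,0,0],[0,0,0]],
    [-1,[0,0,0],[0,0,0]],
    [-1,[0,0,0],[0,0,0]]
  ]
}}

```text
t: 41.25
ee_pos: [545.1, -59.7, 399.8]
orientation: [-3.135, 0.209, 0.001]
ft_force: [-0.1, -0.4, 0.9]
width: 0.0
grasp_force: 0.0
```

```bash
python3 - <<'E'
from ax import *
o=ctrl.get_obs();print(o["ee_pos"],np.degrees(o["qpos"]).round(),o["t"])
im,K,V=cam("wrist");cv2.imwrite("pics/w10.png",im);np.savez("v10.npz",K=K,V=V)
for n,z in(("bin_edge",205),("bin_hinge",30),("bin_floor",40),("bin_unit",0)): print(n,[(np.round(q["xy"]).tolist(),round(q["score"],2),onz(K,V,q["xy"],z).round().tolist()) for q in ctrl.pinpoint(n,"wrist")[:2]])
E
```

```text
[545.06462588 -59.74812194 399.78509259] [-7.  9. 91. -0. 80. 90.] 41.25
bin_edge [([299.0, 69.0], 0.87, [652.0, -56.0, 205.0]), ([81.0, 236.0], 0.25, [511.0, 209.0, 205.0])]
bin_hinge [([306.0, 71.0], 0.61, [665.0, -58.0, 30.0]), ([59.0, 72.0], 0.53, [711.0, 300.0, 30.0])]
bin_floor [([304.0, 27.0], 0.96, [722.0, -64.0, 40.0])]
bin_unit [([308.0, 74.0], 0.92, [663.0, -59.0, 0.0]), ([308.0, 231.0], 0.38, [409.0, -24.0, 0.0])]
```

View pics/w10.png

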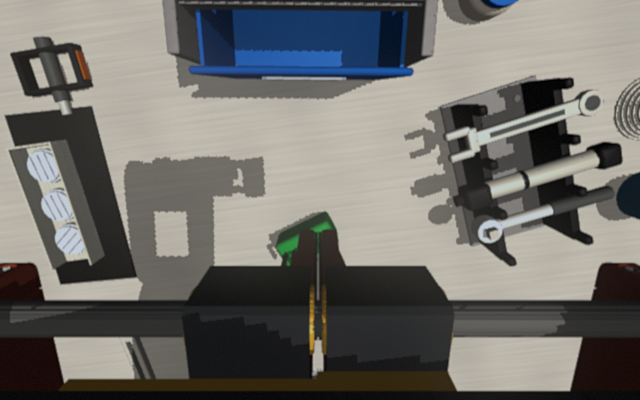

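The bin is slightly ajar. Its blue panel's top edge runs from (190,70) to (412,72), with a wide open slot behind it. The carcass side fronts are near (180,55) and (435,57). The tray is at left with all three reflectors.

```bash
python3 - <<'E'
from ax import *
d=np.load("v10.npz");K,V=d["K"],d["V"]
a=onz(K,V,(190,71),204);b=onz(K,V,(412,72),204);print(a,b,np.linalg.norm(a-b),"yaw",np.degrees(np.arctan2(*(a-b)[:2][::-1]))-90,(a+b)/2)
im,Kt,Vt=cam("top")
q=ctrl.pinpoint("bin_edge","top");r=ctrl.pinpoint("bin_hinge","top")
im,Ks,Vs=cam("side");qs=ctrl.pinpoint("bin_edge","side");rs=ctrl.pinpoint("bin_hinge","side");us=ctrl.pinpoint("bin_unit","side")
print("edge",tri([(K,V,(301,71)),(Ks,Vs,qs[0]["xy"])]+([(Kt,Vt,q[0]["xy"])] if q else [])))
print("hinge",tri([(K,V,(306,71)),(Ks,Vs,rs[0]["xy"])]+([(Kt,Vt,r[0]["xy"])] if r else [])))
for p in((165,55),(197,62),(433,57),(420,62)): print(p,onz(K,V,p,0).round(),onz(K,V,p,217).round())
E
```

```text
[664.04554949  50.79142693 204.        ] [ 634.63652177 -164.69601925  204.        ] 217.4850118315185 yaw -7.77152890844269 [649.34103563 -56.95229616 204.        ]
edge (array([ 814.19143913,   75.43893314, -873.85892403]), [113.23848159261354, 113.23848159261361])
hinge (array([661.7982889 , -63.15284705,  16.08667821]), [7.174991241807391, 7.174991241807509])
(165, 55) [719. 152.   0.] [679.  66. 217.]
(197, 62) [703. 106.   0.] [669.  38. 217.]
(433, 57) [ 663. -252.    0.] [ 645. -181.  217.]
(420, 62) [ 658. -232.    0.] [ 642. -169.  217.]
```

```bash
cat >> plan.py <<'E'
F=np.array([664.5,-59.]);BY=-7.8;bx=np.array([np.cos(np.radians(BY)),np.sin(np.radians(BY))])
def B(u,z,v=0): return (*(F+bx*u+np.array([-bx[1],bx[0]])*v),z)
E
python3 - <<'E'
from ax import *
Y=down(BY)
plan([(B(15,290),Y,-1),(B(15,225),Y,-1,30,1),(B(15,178),Y,-1,20,2)],48)
plan([(B(-12,178),Y,-1,9,1),(B(-41,170),Y,-1,9),(B(-65,154),Y,-1,9),(B(-83,134),Y,-1,9,2)],start=(np.array(B(15,178)),Y))
E
```

```text
13 rows
[[-1,[0.67,-0.08,0.55],[0,0,0]],[-1,[0.66,-0.08,0.55],[0,0,0.001]],[-1,[0.67,-0.09,0.55],[0,0,0]],[-1,[0.66,-0.08,0.55],[0,0,0]],[-1,[0,0,0.43],[0,0,0]],[-1,[0,0,0.44],[0,0,0]],[-1,[0,0,0.43],[0,0,0]],[-1,[0,0,0],[0,0,0]]]
[[-1,[0,0,0.31],[0,0,0]],[-1,[0,0,0.32],[0,0,0]],[-1,[0,0,0.31],[0,0,0]],[-1,[0,0,0],[0,0,0]],[-1,[0,0,0],[0,0,0]]]
17 rows
[[-1,[-0.18,0,0],[0,0,0]],[-1,[-0.18,0,0],[0,0,0]],[-1,[-0.18,0,0],[0,0,0]],[-1,[0,0,0],[0,0,0]],[-1,[-0.14,0,0.04],[0,0,0]],[-1,[-0.15,0,0.04],[0,0,0]],[-1,[-0.14,0,0.04],[0,0,0]],[-1,[-0.15,0,0.04],[0,0,0]]]
[[-1,[-0.12,0,0.08],[0,0,0]],[-1,[-0.12,0,0.08],[0,0,0]],[-1,[-0.12,0,0.08],[0,0,0]],[-1,[-0.12,0,0.08],[0,0,0]],[-1,[-0.12,0,0.13],[0,0,0]],[-1,[-0.12,0,0.14],[0,0,0]],[-1,[-0.12,0,0.13],[0,0,0]],[-1,[0,0,0],[0,0,0]]]
[[-1,[0,0,0],[0,0,0]]]
```

>>> {"method": "apply_moves", "body": {
  "targets": [
    [-1,[0.67,-0.08,0.55],[0,0,0]],
    [-1,[0.66,-0.08,0.55],[0,0,0]],
    [-1,[0.67,-0.09,0.55],[0,0,0]],
    [-1,[0.66,-0.08,0.55],[0,0,0]],
    [-1,[0,0,0.43],[0,0,0]],
    [-1,[0,0,0.44],[0,0,0]],
    [-1,[0,0,0.43],[0,0,0]],
    [-1,[0,0,0],[0,0,0]]
  ]
}}

```text
t: 42.85
ee_pos: [678.0, -60.8, 223.2]
orientation: [-3.134, 0.21, 0.006]
ft_force: [0.4, 0.4, 0.5]
width: 0.8
grasp_force: 0.0
```

>>> {"method": "apply_moves", "body": {
  "targets": [
    [-1,[0,0,0.31],[0,0,0]],
    [-1,[0,0,0.32],[0,0,0]],
    [-1,[0,0,0.31],[0,0,0]],
    [-1,[0,0,0],[0,0,0]],
    [-1,[0,0,0],[0,0,0]]
  ]
}}

```text
t: 43.48
ee_pos: [679.4, -61.0, 178.3]
orientation: [-3.135, 0.21, -0.0]
ft_force: [0.1, -0.6, 0.6]
width: 0.3
grasp_force: 0.0
```

```bash
python3 - <<'E'
from ax import *
o=ctrl.get_obs();print(o["ee_pos"],B(15,178),o["ft_force"],np.degrees(o["qpos"]).round())
E
```

```text
[679.40316029 -60.98499264 178.3275222 ] (np.float64(679.3612176070717), np.float64(-61.03573358651457), 178) [ 0.07435248 -0.62168937  0.63125153] [-6. 32. 87.  0. 61. 92.]
```

The fingers are in the slot. Pull it out.

>>> {"method": "apply_moves", "body": {
  "targets": [
    [-1,[-0.18,0,0],[0,0,0]],
    [-1,[-0.18,0,0],[0,0,0]],
    [-1,[-0.18,0,0],[0,0,0]],
    [-1,[0,0,0],[0,0,0]],
    [-1,[-0.14,0,0.04],[0,0,0]],
    [-1,[-0.15,0,0.04],[0,0,0]],
    [-1,[-0.14,0,0.04],[0,0,0]],
    [-1,[-0.15,0,0.04],[0,0,0]]
  ]
}}

```text
t: 44.48
ee_pos: [623.2, -53.3, 169.9]
orientation: [-3.134, 0.21, -0.0]
ft_force: [3.8, 0.7, -0.5]
width: 0.8
grasp_force: 1.2
```

>>> {"method": "apply_moves", "body": {
  "targets": [
    [-1,[-0.12,0,0.08],[0,0,0]],
    [-1,[-0.12,0,0.08],[0,0,0]],
    [-1,[-0.12,0,0.08],[0,0,0]],
    [-1,[-0.12,0,0.08],[0,0,0]],
    [-1,[-0.12,0,0.13],[0,0,0]],
    [-1,[-0.12,0,0.14],[0,0,0]],
    [-1,[-0.12,0,0.13],[0,0,0]],
    [-1,[0,0,0],[0,0,0]]
  ]
}}

```text
t: 45.48
ee_pos: [580.8, -47.7, 133.2]
orientation: [-3.134, 0.21, 0.004]
ft_force: [0.4, 0.3, -0.5]
width: 0.4
grasp_force: 0.0
```

```bash
python3 - <<'E'
from ax import *
o=ctrl.get_obs();print(o["ee_pos"],o["ft_force"])
im,K,V=cam("side");cv2.imwrite("pics/s2.png",cv2.resize(im[110:260,200:400],None,fx=3.5,fy=3.5))
E
```

```text
[580.75207412 -47.70891573 133.16936705] [ 0.43146009  0.29837402 -0.51040912]
```

View pics/s2.png

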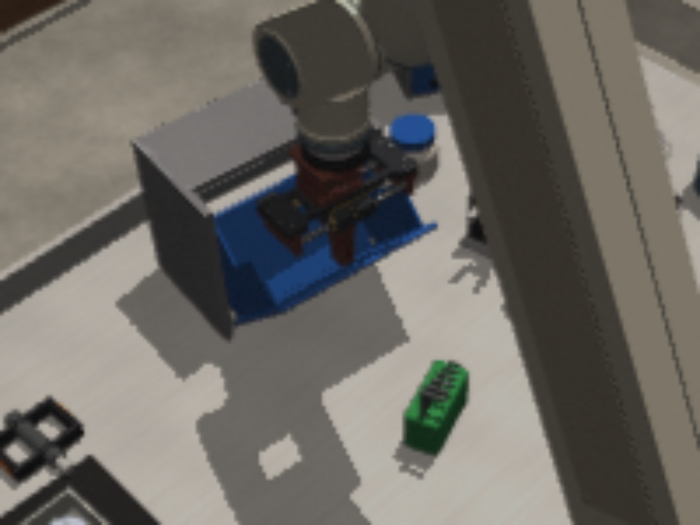

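The bin is well tilted out, but the contact force is now zero. I'll pull on until it meets the stop.

>>> {"method": "apply_moves", "body": {
  "targets": [
    [-1,[-0.1,0,0],[0,0,0]],
    [-1,[-0.1,0,0],[0,0,0]],
    [-1,[0,0,0],[0,0,0]]
  ]
}}

```text
t: 45.9
ee_pos: [571.9, -46.5, 134.4]
orientation: [3.135, -0.21, 0.0]
ft_force: [0.9, 0.0, 0.1]
width: 0.6
grasp_force: 0.3
```

>>> {"method": "apply_moves", "body": {
  "targets": [
    [-1,[-0.08,0,0],[0,0,0]],
    [-1,[0,0,0],[0,0,0]]
  ]
}}

```text
t: 46.15
ee_pos: [567.9, -46.0, 134.3]
orientation: [-3.135, 0.21, 0.0]
ft_force: [0.7, 0.5, 0.7]
width: 0.2
grasp_force: 0.5
```

>>> {"method": "apply_moves", "body": {
  "targets": [
    [-1,[-0.06,0,0],[0,0,0]],
    [-1,[0,0,0],[0,0,0]]
  ]
}}

```text
t: 46.4
ee_pos: [566.8, -45.8, 134.9]
orientation: [3.134, -0.21, 0.006]
ft_force: [4.7, -0.4, 0.7]
width: 0.5
grasp_force: 2.1
```

>>> {"method": "apply_moves", "body": {
  "targets": [
    [-1,[-0.06,0,0],[0,0,0]],
    [-1,[0,0,0],[0,0,0]]
  ]
}}

```text
t: 46.65
ee_pos: [565.7, -45.6, 135.7]
orientation: [3.134, -0.21, 0.012]
ft_force: [9.1, -0.6, 1.8]
width: 0.5
grasp_force: 3.8
```

>>> {"method": "apply_moves", "body": {
  "targets": [
    [-1,[-0.06,0,0],[0,0,0]],
    [-1,[0,0,0],[0,0,0]]
  ]
}}

```text
t: 46.9
ee_pos: [564.7, -45.4, 136.5]
orientation: [3.134, -0.21, 0.019]
ft_force: [12.7, -0.5, 3.5]
width: 0.3
grasp_force: 5.4
```

The bin is against its stop: the force rises with no further travel. Back off, lift out and head for the tray.

```bash
python3 - <<'E'
from ax import *
o=ctrl.get_obs();p=np.array(o["ee_pos"])
Y=down(BY)
plan([((p[0]+16,p[1]-2,p[2]),Y,-1,20),((580,-47,300),Y,-1,45),((540,-30,400),Y,1,45,3)],48)
plan([((515,200,330),down(-4),1),((475,374,260),down(0),1,45,3)],start=(np.array([540,-30,400]),Y),step=48)
E
```

```text
11 rows
[[-1,[0.32,0,0],[0,-0.008,0.001]],[-1,[0,0,-0.82],[0,0,0]],[-1,[-0.01,-0.01,-0.81],[0,0,0]],[-1,[0,0,-0.82],[0,0,0]],[-1,[0,0,-0.82],[0,0,0]],[1,[-0.28,-0.08,-0.67],[0,0,0]],[1,[-0.28,-0.07,-0.66],[0,0,0]],[1,[-0.28,-0.08,-0.67],[0,0,0]]]
[[1,[0,0,0],[0,0,0]],[1,[0,0,0],[0,0,0]],[1,[0,0,0],[0,0,0]]]
13 rows
[[1,[-0.22,-0.9,0.28],[0,0,-0.008]],[1,[-0.22,-0.9,0.28],[0,0,-0.009]],[1,[-0.2,-0.9,0.28],[0,0,-0.008]],[1,[-0.18,-0.91,0.28],[0,0,-0.009]],[1,[-0.18,-0.91,0.28],[0,0,-0.008]],[1,[-0.21,-0.68,0.28],[0,0,-0.009]],[1,[-0.2,-0.69,0.28],[0,0,-0.009]],[1,[-0.19,-0.69,0.28],[0,0,-0.009]]]
[[1,[-0.18,-0.69,0.28],[0,0,-0.009]],[1,[-0.17,-0.69,0.28],[0,0,-0.009]],[1,[0,0,0],[0,0,0]],[1,[0,0,0],[0,0,0]],[1,[0,0,0],[0,0,0]]]
```

>>> {"method": "apply_moves", "body": {
  "targets": [
    [-1,[0.32,0,0],[0,-0.008,0]],
    [-1,[0,0,-0.82],[0,0,0]],
    [-1,[0,0,-0.81],[0,0,0]],
    [-1,[0,0,-0.82],[0,0,0]],
    [-1,[0,0,-0.82],[0,0,0]],
    [1,[-0.28,-0.08,-0.67],[0,0,0]],
    [1,[-0.28,-0.07,-0.66],[0,0,0]],
    [1,[-0.28,-0.08,-0.67],[0,0,0]]
  ]
}}

```text
t: 47.9
ee_pos: [537.0, -30.1, 398.7]
orientation: [-3.134, 0.21, 0.023]
ft_force: [0.7, 0.0, -0.3]
width: 27.2
grasp_force: 0.0
```

>>> {"method": "apply_moves", "body": {
  "targets": [
    [1,[0,0,0],[0,0,0]],
    [1,[0,0,0],[0,0,0]],
    [1,[0,0,0],[0,0,0]]
  ]
}}

```text
t: 48.28
ee_pos: [537.8, -30.4, 396.4]
orientation: [-3.134, 0.21, 0.025]
ft_force: [0.9, -0.2, -0.9]
width: 56.8
grasp_force: 0.0
```

```bash
python3 - <<'E'
from ax import *
o=ctrl.get_obs();print(o["ee_pos"])
im,K,V=cam("wrist");cv2.imwrite("pics/w11.png",im[:260])
for n in ("bin_edge","bin_floor"):print(n,[(np.round(q["xy"]).tolist(),round(q["score"],2),onz(K,V,q["xy"],152).round().tolist()) for q in ctrl.pinpoint(n,"wrist")[:2]])
print(proj(K,V,np.array(B(-125,152))).round(),proj(K,V,np.array(B(-125,152,111))).round(),proj(K,V,np.array(B(-125,152,-111))).round())
E
```

```text
[537.82624564 -30.42600323 396.4116493 ]
bin_edge [([326.0, 163.0], 0.79, [537.0, -40.0, 152.0])]
bin_floor [([326.0, 23.0], 0.96, [687.0, -59.0, 152.0]), ([556.0, 166.0], 0.23, [498.0, -312.0, 152.0])]
[327. 160.] [234. 160.] [420. 161.]
```

View pics/w11.png

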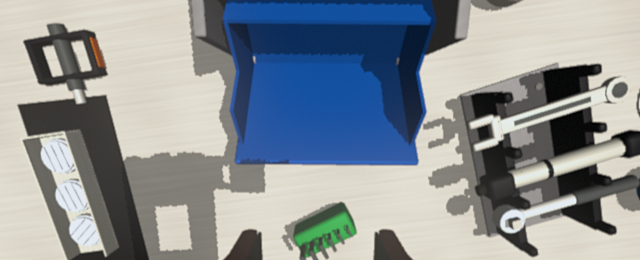

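>>> {"method": "apply_moves", "body": {
  "targets": [
    [1,[-0.22,-0.9,0.28],[0,0,-0.008]],
    [1,[-0.22,-0.9,0.28],[0,0,-0.009]],
    [1,[-0.2,-0.9,0.28],[0,0,-0.008]],
    [1,[-0.18,-0.91,0.28],[0,0,-0.009]],
    [1,[-0.18,-0.91,0.28],[0,0,-0.008]],
    [1,[-0.21,-0.68,0.28],[0,0,-0.009]],
    [1,[-0.2,-0.69,0.28],[0,0,-0.009]],
    [1,[-0.19,-0.69,0.28],[0,0,-0.009]]
  ]
}}

```text
t: 49.42
ee_pos: [486.7, 305.5, 286.4]
orientation: [-3.14, 0.039, 0.021]
ft_force: [0.5, 0.1, 0.2]
width: 87.9
grasp_force: 0.0
```

>>> {"method": "apply_moves", "body": {
  "targets": [
    [1,[-0.18,-0.69,0.28],[0,0,-0.009]],
    [1,[-0.17,-0.69,0.28],[0,0,-0.009]],
    [1,[0,0,0],[0,0,0]],
    [1,[0,0,0],[0,0,0]],
    [1,[0,0,0],[0,0,0]]
  ]
}}

```text
t: 50.05
ee_pos: [471.0, 373.0, 260.2]
orientation: [-3.14, -0.002, 0.019]
ft_force: [0.2, -0.2, -0.1]
width: 87.9
grasp_force: 0.0
```

```bash
python3 - <<'E'
from ax import *
o=ctrl.get_obs();print(o["ee_pos"],o["width"])
im,K,V=cam("wrist");cv2.imwrite("pics/w12.png",im[:360]);np.savez("v12.npz",K=K,V=V)
axis("tray",39);axis("tray_lip",3) if 0 else None
print([(np.round(q["xy"]).tolist(),onz(K,V,q["xy"],3).round().tolist()) for q in ctrl.pinpoint("tray_lip","wrist")[:2]])
E
```

```text
[471.04196344 372.96340745 260.1546198 ] 87.91366865471666
wrist tray 0.78 centre [515. 374.] mean [529. 374.] size [203.  70.] ang 0.4 [283.1, 25.9, 350.9, 219.6]
tray []
[([318.0, 208.0], [412.0, 373.0, 3.0])]
```

View pics/w12.png

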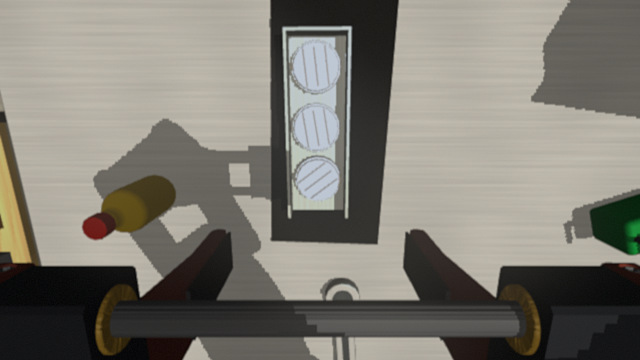

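The bin matches the full-tilt projection: edge at row 163, predicted 160. The tray sits at (515,374) with its three reflectors at (315,67), (315,127) and (317,178). That was my 15th picture, one over the limit of 14, so I'll view no more and check with the networks and numbers only.

```bash
python3 - <<'E'
from ax import *
Y=down(0.2)
plan([((515,374,120),Y,1,45),((515,374,60),Y,1,30,1),((515,374,13),Y,1,16,2)],48)
E
```

```text
12 rows
[[1,[0.23,0,0.7],[0,0.002,0]],[1,[0.23,0,0.7],[-0.001,0.002,-0.001]],[1,[0.22,-0.01,0.69],[0,0.002,0]],[1,[0.22,0,0.7],[0,0.002,0]],[1,[0,0,0.6],[0,0,0]],[1,[0,0,0.6],[0,0,0]],[1,[0,0,0],[0,0,0]],[1,[0,0,0.31],[0,0,0]]]
[[1,[0,0,0.32],[0,0,0]],[1,[0,0,0.31],[0,0,0]],[1,[0,0,0],[0,0,0]],[1,[0,0,0],[0,0,0]]]
```

>>> {"method": "apply_moves", "body": {
  "targets": [
    [1,[0.23,0,0.7],[0,0.002,0]],
    [1,[0.23,0,0.7],[0,0.002,-0.001]],
    [1,[0.22,-0.01,0.69],[0,0.002,0]],
    [1,[0.22,0,0.7],[0,0.002,0]],
    [1,[0,0,0.6],[0,0,0]],
    [1,[0,0,0.6],[0,0,0]],
    [1,[0,0,0],[0,0,0]],
    [1,[0,0,0],[0,0,0]]
  ]
}}

```text
t: 51.3
ee_pos: [515.1, 375.1, 60.9]
orientation: [-3.139, -0.006, -0.002]
ft_force: [-0.5, 0.2, -0.1]
width: 88.0
grasp_force: 0.0
```

```bash
python3 - <<'E'
from ax import *
o=ctrl.get_obs();print(o["ee_pos"],o["ft_force"],np.degrees(o["qpos"]).round())
axis("tray",39)
plan([((515,374,13),down(0.2),1,16,2)])
E
```

```text
[515.05991727 375.08585783  60.88366861] [-0.52076333  0.22668681 -0.09702859] [ 35.  37.  97.   0.  46. 125.]
wrist tray 0.74 centre [515. 374.] mean [549. 373.] size [203.  70.] ang 0.5 [250.7, 39.6, 392.4, 385.3]
tray []
5 rows
[[1,[0,0.01,0.32],[-0.001,0,0]],[1,[-0.01,0.01,0.33],[0,-0.001,0]],[1,[0,0.01,0.32],[-0.001,0,0]],[1,[0,0,0],[0,0,0]],[1,[0,0,0],[0,0,0]]]
```

>>> {"method": "apply_moves", "body": {
  "targets": [
    [1,[0,0.01,0.32],[0,0,0]],
    [1,[0,0.01,0.33],[0,0,0]],
    [1,[0,0,0.3],[0,0,0]],
    [1,[0,0,0],[0,0,0]],
    [-1,[0,0,0],[0,0,0]],
    [-1,[0,0,0],[0,0,0]],
    [-1,[0,0,0],[0,0,0]],
    [-1,[0,0,0],[0,0,0]]
  ]
}}

```text
t: 52.45
ee_pos: [514.8, 374.1, 12.9]
orientation: [-3.139, -0.007, -0.002]
ft_force: [1.1, 1.0, 1.6]
width: 70.2
grasp_force: 30.0
```

>>> {"method": "apply_moves", "body": {
  "targets": [
    [-1,[0,0,-0.1],[0,0,0]],
    [-1,[0,0,-0.2],[0,0,0]],
    [-1,[0,0,-0.4],[0,0,0]],
    [-1,[0,0,-0.5],[0,0,0]],
    [-1,[0,0,-0.5],[0,0,0]],
    [-1,[0,0,-0.5],[0,0,0]],
    [-1,[0,0,-0.4],[0,0,0]],
    [-1,[0,0,-0.2],[0,0,0]]
  ]
}}

```text
t: 53.45
ee_pos: [514.9, 373.9, 154.4]
orientation: [-3.139, -0.007, -0.003]
ft_force: [-0.4, -0.8, -2.1]
width: 70.0
grasp_force: 30.0
```

```bash
python3 - <<'E'
from ax import *
o=ctrl.get_obs();z=o["ee_pos"][2];print(o["ee_pos"],o["width"],o["grasp_force"],o["ft_force"])
axis("tray",z+27);axis("reflector",z+15)
Y=down(BY)
plan([((500,340,300),down(0),-1,24),((500,80,305),Y,-1,30),(B(40,300),Y,-1,28,2)])
E
```

```text
[514.89037216 373.91514768 154.35013771] 69.97530850641441 29.9941948056221 [-0.4371496  -0.82064963 -2.09848288]
wrist tray 0.97 centre [539. 374.] mean [565. 374.] size [155.  70.] ang 0.3 [222.5, 15.0, 414.3, 380.7]
tray [([118.0, 264.0], 0.18, [520.0, 459.0, 181.0])]
wrist reflector 0.89 centre [464. 373.] mean [464. 373.] size [51. 25.] ang 89.1 [269.7, 334.5, 371.4, 378.4]
wrist reflector 0.83 centre [580. 376.] mean [581. 376.] size [50. 50.] ang 36.5 [252.2, 54.4, 376.0, 178.9]
wrist reflector 0.69 centre [522. 376.] mean [522. 375.] size [51. 51.] ang 0.4 [259.2, 196.3, 367.9, 303.5]
reflector [([318.0, 341.0], 0.77, [474.0, 373.0, 169.0]), ([316.0, 246.0], 0.58, [524.0, 374.0, 169.0]), ([314.0, 116.0], 0.56, [581.0, 375.0, 169.0])]
27 rows
[[-1,[-0.04,0.09,-0.42],[0,0,0]],[-1,[-0.04,0.1,-0.43],[0,0,0.001]],[-1,[-0.04,0.09,-0.42],[0,0,0]],[-1,[-0.04,0.1,-0.43],[0,0.001,0.001]],[-1,[-0.04,0.09,-0.42],[0,0,0]],[-1,[-0.04,0.1,-0.43],[0,0,0]],[-1,[-0.04,0.09,-0.42],[0,0,0.001]],[-1,[0,0.58,-0.01],[0,0,0.01]]]
[[-1,[0.01,0.58,-0.01],[0,0,0.009]],[-1,[0.02,0.57,-0.02],[0,0,0.01]],[-1,[0.02,0.58,-0.01],[0,0,0.009]],[-1,[0.04,0.58,-0.01],[0,0,0.01]],[-1,[0.04,0.57,-0.01],[0,0,0.01]],[-1,[0.05,0.58,-0.01],[0,0,0.009]],[-1,[0.07,0.57,-0.02],[0,0,0.01]],[-1,[0.07,0.58,-0.01],[0,0,0.009]]]
[[-1,[0.49,0.26,0.01],[0,0,0]],[-1,[0.49,0.25,0.01],[0,0,0]],[-1,[0.5,0.26,0.01],[0,0,0]],[-1,[0.49,0.26,0.01],[0,0,0]],[-1,[0.49,0.25,0.02],[0,0,0]],[-1,[0.49,0.26,0.01],[0,0,0]],[-1,[0.5,0.26,0.01],[0,0,0]],[-1,[0.49,0.25,0.01],[0,0,0]]]
[[-1,[0.49,0.26,0.01],[0,0,0]],[-1,[0,0,0],[0,0,0]],[-1,[0,0,0],[0,0,0]]]
```

Tray gripped (width 70), with three reflectors in it. I'll carry it with gentle acceleration.

>>> {"method": "apply_moves", "body": {
  "targets": [
    [-1,[-0.04,0.05,-0.2],[0,0,0]],
    [-1,[-0.04,0.1,-0.43],[0,0,0.001]],
    [-1,[-0.04,0.1,-0.45],[0,0,0]],
    [-1,[-0.04,0.1,-0.45],[0,0.001,0.001]],
    [-1,[-0.04,0.1,-0.45],[0,0,0]],
    [-1,[-0.04,0.1,-0.45],[0,0,0]],
    [-1,[-0.04,0.2,-0.42],[0,0,0.001]],
    [-1,[0,0.4,-0.15],[0,0,0.01]]
  ]
}}

```text
t: 54.75
ee_pos: [500.7, 315.4, 304.4]
orientation: [-3.138, 0.025, -0.007]
ft_force: [-0.2, 0.8, -2.5]
width: 69.9
grasp_force: 30.0
```

>>> {"method": "apply_moves", "body": {
  "targets": [
    [-1,[0.01,0.58,-0.01],[0,0,0.009]],
    [-1,[0.02,0.57,-0.02],[0,0,0.01]],
    [-1,[0.02,0.58,-0.01],[0,0,0.009]],
    [-1,[0.04,0.58,-0.01],[0,0,0.01]],
    [-1,[0.04,0.57,-0.01],[0,0,0.01]],
    [-1,[0.05,0.58,-0.01],[0,0,0.009]],
    [-1,[0.07,0.57,-0.02],[0,0,0.01]],
    [-1,[0.07,0.58,-0.01],[0,0,0.009]]
  ]
}}

```text
t: 55.75
ee_pos: [499.7, 82.6, 306.6]
orientation: [-3.133, 0.215, -0.001]
ft_force: [-0.6, -0.8, -3.8]
width: 69.6
grasp_force: 30.0
```

>>> {"method": "apply_moves", "body": {
  "targets": [
    [-1,[0.15,0.4,0.01],[0,0,0]],
    [-1,[0.3,0.3,0.01],[0,0,0]],
    [-1,[0.45,0.25,0.01],[0,0,0]],
    [-1,[0.5,0.25,0.01],[0,0,0]],
    [-1,[0.55,0.25,0.01],[0,0,0]],
    [-1,[0.55,0.25,0.01],[0,0,0]],
    [-1,[0.5,0.2,0.01],[0,0,0]],
    [-1,[0.45,0.15,0.01],[0,0,0]]
  ]
}}

```text
t: 56.75
ee_pos: [658.5, -41.6, 302.2]
orientation: [-3.133, 0.214, -0.001]
ft_force: [-0.8, -0.1, -3.1]
width: 69.9
grasp_force: 30.0
```

>>> {"method": "apply_moves", "body": {
  "targets": [
    [-1,[0.4,0.1,0.01],[0,0,0]],
    [-1,[0.3,0.1,0],[0,0,0]],
    [-1,[0.2,0.06,0],[0,0,0]],
    [-1,[0.08,0,0],[0,0,0]],
    [-1,[0,0,0],[0,0,0]],
    [-1,[0,0,0],[0,0,0]]
  ]
}}

```text
t: 57.5
ee_pos: [704.0, -59.5, 302.6]
orientation: [-3.133, 0.212, -0.002]
ft_force: [-0.0, -0.2, -2.3]
width: 70.1
grasp_force: 30.0
```

```bash
cat > pour.py <<'E'
from ax import *
def T(phi,lu,lz):
    """TCP pose with tray tilted phi deg, lip at (lu,lz); TCP 10 above tray underside, at tray middle"""
    f=np.radians(phi);e=np.array([np.cos(f),np.sin(f)]);n=np.array([-np.sin(f),np.cos(f)])
    c=np.array([lu,lz])+102.5*e+10*n
    return (B(*c),down(BY,(phi,BY)))
E
python3 - <<'E'
from pour import *
o=ctrl.get_obs();z=o["ee_pos"][2];print(o["ee_pos"],o["width"],B(40,300),np.degrees(o["qpos"]).round())
M=R.from_rotvec(o["orientation"]).as_matrix();print(M.round(3).tolist(), T(20,-55,205)[1].round(2).tolist())
axis("reflector",z+15)
w=[(*T(10,-55,250),-1,30),(*T(20,-55,210),-1,30,1),(*T(30,-55,192),-1,12,1),(*T(40,-55,182),-1,12,1),(*T(49,-55,178),-1,12,5)]
print([np.round(x[0]).tolist() for x in w])
plan(w)
E
```

```text
[704.04392163 -59.46058847 302.58202721] 70.0701116716192 (np.float64(704.1299136188577), np.float64(-64.42862289737218), 300) [-6. 27. 78.  0. 75. 92.]
[[0.991, -0.135, 0.002], [-0.135, -0.991, 0.002], [0.001, -0.002, -1.0]] [[0.93, -0.14, 0.34], [-0.13, -0.99, -0.05], [0.34, 0.0, -0.94]]
wrist reflector 0.97 centre [652. -52.] mean [653. -52.] size [51. 24.] ang 82.5 [270.2, 336.8, 370.7, 377.4]
wrist reflector 0.91 centre [711. -58.] mean [711. -58.] size [52. 51.] ang 80.5 [256.1, 196.8, 368.6, 298.5]
wrist reflector 0.66 centre [769. -66.] mean [770. -66.] size [50. 51.] ang 169.5 [249.0, 53.2, 374.3, 182.9]
reflector [([318.0, 344.0], 0.8, [661.0, -54.0, 318.0]), ([310.0, 120.0], 0.78, [769.0, -65.0, 318.0])]
[[708.0, -65.0, 278.0], [702.0, -64.0, 254.0], [693.0, -63.0, 252.0], [681.0, -61.0, 256.0], [669.0, -60.0, 262.0]]
17 rows
[[-1,[0.1,0.1,0.5],[-0.001,0.11,0]],[-1,[-0.1,0,0.22],[0,0.056,0]],[-1,[-0.13,0,0.2],[0,0.055,0]],[-1,[0,0,0],[0,0,0]],[-1,[-0.09,0,-0.01],[0,0.056,0]],[-1,[-0.1,0,-0.01],[0,0.055,0]],[-1,[0,0,0],[0,0,0]],[-1,[-0.08,0,-0.09],[0,0.056,0]]]
[[-1,[-0.07,0,-0.09],[0,0.055,0]],[-1,[0,0,0],[0,0,0]],[-1,[-0.06,0,-0.13],[0,0.05,0]],[-1,[-0.04,0,-0.14],[0,0.05,0]],[-1,[0,0,0],[0,0,0]],[-1,[0,0,0],[0,0,0]],[-1,[0,0,0],[0,0,0]],[-1,[0,0,0],[0,0,0]]]
[[-1,[0,0,0],[0,0,0]]]
```

>>> {"method": "apply_moves", "body": {
  "targets": [
    [-1,[0.1,0.1,0.5],[0,0.11,0]],
    [-1,[-0.1,0,0.22],[0,0.056,0]],
    [-1,[-0.13,0,0.2],[0,0.055,0]],
    [-1,[0,0,0],[0,0,0]],
    [-1,[-0.09,0,-0.01],[0,0.056,0]],
    [-1,[-0.1,0,-0.01],[0,0.055,0]],
    [-1,[0,0,0],[0,0,0]],
    [-1,[-0.08,0,-0.09],[0,0.056,0]]
  ]
}}

```text
t: 58.65
ee_pos: [690.8, -62.9, 256.3]
orientation: [2.951, -0.202, 0.938]
ft_force: [0.0, -0.4, -2.9]
width: 69.6
grasp_force: 30.0
```

>>> {"method": "apply_moves", "body": {
  "targets": [
    [-1,[-0.07,0,-0.09],[0,0.055,0]],
    [-1,[0,0,0],[0,0,0]],
    [-1,[-0.06,0,-0.13],[0,0.05,0]],
    [-1,[-0.04,0,-0.14],[0,0.05,0]],
    [-1,[0,0,0],[0,0,0]],
    [-1,[0,0,0],[0,0,0]],
    [-1,[0,0,0],[0,0,0]],
    [-1,[0,0,0],[0,0,0]]
  ]
}}

```text
t: 59.65
ee_pos: [674.9, -56.8, 269.6]
orientation: [2.837, -0.204, 1.173]
ft_force: [0.3, -0.5, -1.4]
width: 69.9
grasp_force: 30.0
```

```bash
python3 - <<'E'
from pour import *
o=ctrl.get_obs();print(o["ee_pos"],T(49,-55,178)[0],o["width"],o["ft_force"],np.degrees(o["qpos"]).round())
M=R.from_rotvec(o["orientation"]).as_matrix();print("tilt",np.degrees(np.arccos(-M[2,2])))
for c in("wrist","side","top"):
    im,K,V=cam(c);cv2.imwrite(f"pics/p_{c}.png",im)
    print(c,[(np.round(m["bbox"]).tolist(),round(m["score"],2),int(m["region"].sum()),onz(K,V,(np.array(m["bbox"][:2])+m["bbox"][2:])/2,60).round().tolist()) for m in ctrl.masks_of("reflector",c)])
E
```

```text
[674.88621533 -56.80739466 269.61797722] (np.float64(669.1554791910814), np.float64(-59.6377213227868), np.float64(261.9183222627392)) 69.88407146401369 [ 0.25531213 -0.54927738 -1.43522006] [ -4.  14. 116. -32.   6. 124.]
tilt 44.972623730174384
wrist []
side [([284.0, 176.0, 293.0, 189.0], 0.55, 86, [671.0, -72.0, 60.0]), ([290.0, 183.0, 298.0, 191.0], 0.49, 43, [631.0, -70.0, 60.0]), ([334.0, 150.0, 357.0, 194.0], 0.35, 343, [535.0, -292.0, 60.0])]
top []
```

The wrist camera no longer sees any reflector in the tray, and the side camera sees reflectors inside the bin. The wrist limit held the tilt at 45°. Level the tray and take it back.

```bash
python3 - <<'E'
from pour import *
w=[(*T(36,-55,195),-1,12),(*T(20,-55,215),-1,20),(*T(0,-55,290),-1,30,2)]
plan(w)
E
```

```text
9 rows
[[-1,[0.04,0.04,0.13],[0.005,-0.05,-0.001]],[-1,[0.05,0.03,0.13],[0.004,-0.05,0]],[-1,[0.11,0,0.12],[0,-0.089,0]],[-1,[0.12,0,0.11],[0,-0.089,0]],[-1,[0.15,0,-0.23],[0,-0.074,0]],[-1,[0.13,0,-0.25],[0,-0.074,0]],[-1,[0.1,0,-0.26],[0,-0.074,0]],[-1,[0,0,0],[0,0,0]]]
[[-1,[0,0,0],[0,0,0]]]
```

>>> {"method": "apply_moves", "body": {
  "targets": [
    [-1,[0.04,0.04,0.05],[0.005,-0.05,0]],
    [-1,[0.05,0.03,0.05],[0.004,-0.05,0]],
    [-1,[0.11,0,0.05],[0,-0.089,0]],
    [-1,[0.12,0,0.05],[0,-0.089,0]],
    [-1,[0.15,0,-0.23],[0,-0.074,0]],
    [-1,[0.13,0,-0.25],[0,-0.074,0]],
    [-1,[0.1,0,-0.26],[0,-0.074,0]],
    [-1,[0,0,0],[0,0,0]]
  ]
}}

```text
t: 60.95
ee_pos: [703.3, -66.3, 312.7]
orientation: [3.124, -0.229, 0.043]
ft_force: [-0.4, 0.8, -1.8]
width: 70.0
grasp_force: 30.0
```

```bash
python3 - <<'E'
from pour import *
o=ctrl.get_obs();z=o["ee_pos"][2];print(o["ee_pos"],o["width"],np.degrees(o["qpos"]).round())
for c in("wrist","side"):
    im,K,V=cam(c)
    print(c,[(np.round(m["bbox"]).tolist(),round(m["score"],2),int(m["region"].sum())) for m in ctrl.masks_of("reflector",c)])
axis("tray",z+27)
plan([(B(30,330),down(BY),-1,30),((500,80,330),down(BY),-1,45),((510,340,250),down(0),-1,45),((515,374,150),down(0),-1,45,3)])
E
```

```text
[703.28890859 -66.33312701 312.66859404] 69.96143348462728 [-6. 26. 78. -0. 74. 92.]
wrist []
side [([288.0, 182.0, 300.0, 191.0], 0.55, 68), ([282.0, 175.0, 291.0, 188.0], 0.48, 95)]
wrist tray 0.91 centre [725. -69.] mean [741. -71.] size [ 69. 153.] ang 171.7 [222.8, 14.3, 413.4, 380.5]
tray [([322.0, 244.0], 0.97, [714.0, -69.0, 340.0])]
19 rows
[[-1,[-0.12,-0.04,-0.37],[0.005,-0.016,-0.006]],[-1,[-0.71,-0.38,0],[0,0,0]],[-1,[-0.7,-0.39,0],[0,0,0]],[-1,[-0.71,-0.38,0],[0,0,0]],[-1,[-0.71,-0.38,0],[0,0,0]],[-1,[-0.7,-0.39,0.01],[0,0,0]],[-1,[-0.71,-0.38,0],[0,0,0]],[-1,[-0.08,-0.86,0.27],[0,0,-0.015]]]
[[-1,[-0.07,-0.87,0.26],[0,0,-0.014]],[-1,[-0.04,-0.86,0.27],[0,0,-0.015]],[-1,[-0.03,-0.87,0.27],[0,0,-0.014]],[-1,[0,-0.87,0.26],[0,0,-0.015]],[-1,[0.01,-0.87,0.27],[0,0,-0.014]],[-1,[0.03,-0.23,0.67],[0,0,0]],[-1,[0.04,-0.22,0.66],[0,0,0]],[-1,[0.03,-0.23,0.67],[0,0,0]]]
[[-1,[0,0,0],[0,0,0]],[-1,[0,0,0],[0,0,0]],[-1,[0,0,0],[0,0,0]]]
```

>>> {"method": "apply_moves", "body": {
  "targets": [
    [-1,[-0.12,-0.04,-0.37],[0.005,-0.016,-0.006]],
    [-1,[-0.71,-0.38,0],[0,0,0]],
    [-1,[-0.7,-0.39,0],[0,0,0]],
    [-1,[-0.71,-0.38,0],[0,0,0]],
    [-1,[-0.71,-0.38,0],[0,0,0]],
    [-1,[-0.7,-0.39,0.01],[0,0,0]],
    [-1,[-0.71,-0.38,0],[0,0,0]],
    [-1,[-0.08,-0.86,0.27],[0,0,-0.015]]
  ]
}}

```text
t: 62.3
ee_pos: [501.0, 123.1, 317.9]
orientation: [-3.136, 0.179, -0.004]
ft_force: [1.8, 0.2, -2.1]
width: 69.7
grasp_force: 30.0
```

>>> {"method": "apply_moves", "body": {
  "targets": [
    [-1,[-0.07,-0.87,0.26],[0,0,-0.014]],
    [-1,[-0.04,-0.86,0.27],[0,0,-0.015]],
    [-1,[-0.03,-0.87,0.27],[0,0,-0.014]],
    [-1,[0,-0.87,0.26],[0,0,-0.015]],
    [-1,[0.01,-0.87,0.27],[0,0,-0.014]],
    [-1,[0.03,-0.2,0.67],[0,0,0]],
    [-1,[0.04,-0.19,0.66],[0,0,0]],
    [-1,[0.03,-0.2,0.67],[0,0,0]]
  ]
}}

```text
t: 63.3
ee_pos: [515.6, 370.0, 149.5]
orientation: [-3.141, -0.0, -0.0]
ft_force: [0.0, -0.2, -1.2]
width: 69.5
grasp_force: 30.0
```

>>> {"method": "apply_moves", "body": {
  "targets": [
    [-1,[0,0,0],[0,0,0]],
    [-1,[0,0,0],[0,0,0]],
    [-1,[0,0,0],[0,0,0]]
  ]
}}

```text
t: 63.68
ee_pos: [516.7, 369.8, 152.1]
orientation: [-3.14, 0.001, -0.003]
ft_force: [-0.3, 0.4, -1.9]
width: 69.6
grasp_force: 30.0
```

```bash
python3 - <<'E'
from pour import *
o=ctrl.get_obs();print(o["ee_pos"],o["width"],o["ft_force"])
for c in("side","top"):
    im,K,V=cam(c);cv2.imwrite(f"pics/q_{c}.png",im)
    print(c,[(np.round(m["bbox"]).tolist(),round(m["score"],2),int(m["region"].sum()),onz(K,V,(np.array(m["bbox"][:2])+m["bbox"][2:])/2,60).round().tolist()) for m in ctrl.masks_of("reflector",c)])
plan([((515,369,60),down(0),-1,35,1),((515,369,19),down(0),-1,14,2)])
E
```

```text
[516.65070895 369.81496814 152.14456337] 69.5980448342077 [-0.25433247  0.37069003 -1.94937034]
side [([283.0, 178.0, 293.0, 188.0], 0.66, 84, [672.0, -69.0, 60.0]), ([266.0, 163.0, 313.0, 202.0], 0.6, 946, [666.0, -75.0, 60.0]), ([288.0, 180.0, 298.0, 188.0], 0.52, 44, [652.0, -82.0, 60.0])]
top [([316.0, 151.0, 330.0, 165.0], 0.6, 132, [673.0, -48.0, 60.0]), ([317.0, 165.0, 332.0, 178.0], 0.49, 102, [611.0, -51.0, 60.0])]
9 rows
[[-1,[-0.01,0.01,0.61],[0,0,0]],[-1,[-0.01,0,0.61],[-0.001,0,0]],[-1,[-0.01,0,0.61],[0,0,0]],[-1,[0,0,0],[0,0,0]],[-1,[0,0,0.27],[0,0,0]],[-1,[0,0,0.27],[0,0,0]],[-1,[0,0,0.28],[0,0,0]],[-1,[0,0,0],[0,0,0]]]
[[-1,[0,0,0],[0,0,0]]]
```

>>> {"method": "apply_moves", "body": {
  "targets": [
    [-1,[-0.01,0.01,0.61],[0,0,0]],
    [-1,[-0.01,0,0.61],[0,0,0]],
    [-1,[-0.01,0,0.61],[0,0,0]],
    [-1,[0,0,0],[0,0,0]],
    [-1,[0,0,0.27],[0,0,0]],
    [-1,[0,0,0.27],[0,0,0]],
    [-1,[0,0,0.26],[0,0,0]],
    [-1,[0,0,0],[0,0,0]]
  ]
}}

```text
t: 64.88
ee_pos: [513.5, 368.7, 17.5]
orientation: [3.141, -0.0, -0.004]
ft_force: [-0.1, -0.0, -1.7]
width: 69.7
grasp_force: 30.0
```

>>> {"method": "apply_moves", "body": {
  "targets": [
    [-1,[0,0,0.05],[0,0,0]],
    [-1,[0,0,0],[0,0,0]]
  ]
}}

```text
t: 65.12
ee_pos: [514.4, 369.3, 16.5]
orientation: [-3.141, 0.0, 0.0]
ft_force: [-0.9, -0.3, -1.4]
width: 69.9
grasp_force: 30.0
```

>>> {"method": "apply_moves", "body": {
  "targets": [
    [-1,[0,0,0.05],[0,0,0]],
    [-1,[0,0,0],[0,0,0]]
  ]
}}

```text
t: 65.38
ee_pos: [514.2, 369.1, 13.7]
orientation: [-3.141, 0.0, 0.001]
ft_force: [-0.9, -0.9, -1.6]
width: 69.7
grasp_force: 30.0
```

>>> {"method": "apply_moves", "body": {
  "targets": [
    [-1,[0,0,0.02],[0,0,0]],
    [-1,[0,0,0.02],[0,0,0]],
    [-1,[0,0,0],[0,0,0]]
  ]
}}

```text
t: 65.75
ee_pos: [514.3, 369.2, 12.9]
orientation: [-3.141, 0.0, 0.0]
ft_force: [-3.9, -2.6, 8.5]
width: 69.9
grasp_force: 30.0
```

>>> {"method": "apply_moves", "body": {
  "targets": [
    [1,[0,0,0],[0,0,0]],
    [1,[0,0,0],[0,0,0]],
    [1,[0,0,0],[0,0,0]],
    [1,[0,0,-0.3],[0,0,0]],
    [1,[0,0,-0.6],[0,0,0]],
    [1,[0,0,-0.9],[0,0,0]],
    [1,[0,0,-0.9],[0,0,0]],
    [1,[0,0,-0.9],[0,0,0]]
  ]
}}

```text
t: 66.75
ee_pos: [514.3, 369.1, 194.3]
orientation: [-3.141, 0.0, -0.0]
ft_force: [0.8, 0.3, -1.0]
width: 87.5
grasp_force: 0.0
```

>>> {"method": "apply_moves", "body": {
  "targets": [
    [1,[-0.5,0,-0.6],[0,0,0]],
    [1,[-0.5,0,0],[0,0,0]],
    [1,[0,0,0],[0,0,0]],
    [1,[0,0,0],[0,0,0]]
  ]
}}

```text
t: 67.25
ee_pos: [464.9, 369.2, 222.3]
orientation: [-3.141, -0.0, -0.001]
ft_force: [0.3, -0.1, -0.3]
width: 87.9
grasp_force: 0.0
```

```bash
python3 - <<'E'
from pour import *
o=ctrl.get_obs();print(o["ee_pos"],o["width"])
axis("tray",39)
im,K,V=cam("wrist");cv2.imwrite("pics/w13.png",im)
print([np.round(m["bbox"]).tolist() for m in ctrl.masks_of("reflector","wrist")])
plan([((490,120,400),down(-5),-1,45),((545,-60,420),down(BY),-1,45,3)])
E
```

```text
[464.86044855 369.20744594 222.26870603] 87.88756007101178
wrist tray 0.62 centre [514. 370.] mean [525. 370.] size [202.  70.] ang 0.2 [281.8, 16.6, 353.1, 224.8]
tray [([322.0, 128.0], 0.95, [515.0, 366.0, 39.0])]
[]
15 rows
[[-1,[0.07,0.71,-0.51],[0,0,0.008]],[-1,[0.08,0.71,-0.51],[0,0,0.008]],[-1,[0.09,0.71,-0.51],[0,0,0.008]],[-1,[0.1,0.71,-0.51],[0,0,0.008]],[-1,[0.11,0.71,-0.51],[0,0,0.007]],[-1,[0.11,0.7,-0.51],[0,0.001,0.008]],[-1,[0.13,0.7,-0.51],[0,0,0.008]],[-1,[0.28,0.7,-0.08],[0,0,0.006]]]
[[-1,[0.29,0.7,-0.08],[0,0,0.007]],[-1,[0.3,0.69,-0.08],[0,0,0.006]],[-1,[0.3,0.69,-0.08],[0,0,0.006]],[-1,[0.31,0.69,-0.08],[0,0,0.006]],[-1,[0,0,0],[0,0,0]],[-1,[0,0,0],[0,0,0]],[-1,[0,0,0],[0,0,0]]]
```

The tray is down flat and empty at (514,370). I'll check inside the bin before shutting it.

>>> {"method": "apply_moves", "body": {
  "targets": [
    [-1,[0.07,0.71,-0.51],[0,0,0.008]],
    [-1,[0.08,0.71,-0.51],[0,0,0.008]],
    [-1,[0.09,0.71,-0.51],[0,0,0.008]],
    [-1,[0.1,0.71,-0.51],[0,0,0.008]],
    [-1,[0.11,0.71,-0.51],[0,0,0.007]],
    [-1,[0.11,0.7,-0.51],[0,0,0.008]],
    [-1,[0.13,0.7,-0.51],[0,0,0.008]],
    [-1,[0.28,0.7,-0.08],[0,0,0.006]]
  ]
}}

```text
t: 68.5
ee_pos: [501.5, 83.1, 406.2]
orientation: [-3.137, 0.151, -0.004]
ft_force: [0.7, 0.2, 0.6]
width: 11.7
grasp_force: 0.0
```

>>> {"method": "apply_moves", "body": {
  "targets": [
    [-1,[0.29,0.7,-0.08],[0,0,0.007]],
    [-1,[0.3,0.69,-0.08],[0,0,0.006]],
    [-1,[0.3,0.69,-0.08],[0,0,0.006]],
    [-1,[0.31,0.69,-0.08],[0,0,0.006]],
    [-1,[0,0,0],[0,0,0]],
    [-1,[0,0,0],[0,0,0]],
    [-1,[0,0,0],[0,0,0]]
  ]
}}

```text
t: 69.38
ee_pos: [544.6, -59.2, 419.9]
orientation: [-3.134, 0.211, 0.002]
ft_force: [0.0, 0.2, -0.3]
width: 0.5
grasp_force: 0.0
```

```bash
python3 - <<'E'
from pour import *
o=ctrl.get_obs();print(o["ee_pos"])
im,K,V=cam("wrist");cv2.imwrite("pics/w14.png",im)
ms=ctrl.masks_of("reflector","wrist")
print([(np.round(m["bbox"]).tolist(),round(m["score"],2),int(m["region"].sum()),onz(K,V,(np.array(m["bbox"][:2])+m["bbox"][2:])/2,50).round().tolist()) for m in ms])
print("pts",[(np.round(q["xy"]).tolist(),round(q["score"],2)) for q in ctrl.pinpoint("reflector","wrist")])
print("edge",[(np.round(q["xy"]).tolist(),onz(K,V,q["xy"],152).round().tolist()) for q in ctrl.pinpoint("bin_edge","wrist")[:1]])
# white pixels within the bin's opening
e=proj(K,V,np.array(B(-125,152)));print(e)
hsv=cv2.cvtColor(im,cv2.COLOR_BGR2HSV);w=((hsv[...,1]<70)&(hsv[...,2]>90)).astype(np.uint8)
poly=np.array([proj(K,V,np.array(B(u,z,v))) for u,z,v in((-115,148,100),(-115,148,-100),(-20,120,-100),(-20,120,100))]).astype(np.int32)
m=np.zeros_like(w);cv2.fillPoly(m,[poly],1);w&=m
n,l,s,c=cv2.connectedComponentsWithStats(w);print(poly.tolist(),[(s[i].tolist(),c[i].round().tolist()) for i in range(1,n) if s[i,4]>40])
E
```

```text
[544.56413247 -59.163874   419.89614101]
[([284.0, 100.0, 322.0, 134.0], 0.87, 1225, [601.0, -44.0, 50.0]), ([284.0, 47.0, 325.0, 93.0], 0.62, 1338, [667.0, -55.0, 50.0]), ([290.0, 75.0, 327.0, 98.0], 0.57, 353, [643.0, -58.0, 50.0]), ([280.0, 205.0, 335.0, 265.0], 0.53, 1248, [413.0, -24.0, 50.0])]
pts [([304.0, 120.0], 0.62), ([303.0, 71.0], 0.58), ([306.0, 80.0], 0.54), ([630.0, 191.0], 0.48)]
edge [([303.0, 171.0], [537.0, -40.0, 152.0])]
[304.88359088 168.37907953]
[[226, 159], [383, 160], [383, 82], [226, 82]] [([283, 82, 42, 53, 1780], [304.0, 108.0])]
```

All three reflectors are in the bin, at (303,117), (304,70) and, partly hidden, (308,86). The fourth hit is the hex holder. Now shut the bin from the front.

```bash
python3 - <<'E'
from pour import *
Y=down(BY)
plan([(B(-165,290),Y,-1,45),(B(-165,125),Y,-1,42,2)])
plan([(B(-140,125),Y,-1,12.5),(B(-109,145),Y,-1,12.5),(B(-78,162),Y,-1,12.5),(B(-45,172),Y,-1,12.5),(B(-14,177),Y,-1,11,1)],start=(np.array(B(-165,125)),Y))
E
```

```text
10 rows
[[-1,[-0.23,-0.08,0.65],[0,0,0]],[-1,[-0.23,-0.09,0.65],[0,0,0.001]],[-1,[-0.23,-0.08,0.65],[0,0,0]],[-1,[-0.24,-0.08,0.65],[0,0,0]],[-1,[0,0,0.83],[0,0,0]],[-1,[0,0,0.82],[0,0,0]],[-1,[0,0,0.83],[0,0,0]],[-1,[0.01,0,0.82],[0,0,0]]]
[[-1,[0,0,0],[0,0,0]],[-1,[0,0,0],[0,0,0]]]
15 rows
[[-1,[0.25,0,0],[0,0,0]],[-1,[0.25,0,0],[0,0,0]],[-1,[0.21,0,-0.13],[0,0,0]],[-1,[0.2,0,-0.14],[0,0,0]],[-1,[0.21,0,-0.13],[0,0,0]],[-1,[0.21,0,-0.11],[0,0,0]],[-1,[0.2,0,-0.12],[0,0,0]],[-1,[0.21,0,-0.11],[0,0,0]]]
[[-1,[0.22,0,-0.07],[0,0,0]],[-1,[0.22,0,-0.06],[0,0,0]],[-1,[0.22,0,-0.07],[0,0,0]],[-1,[0.21,0,-0.03],[0,0,0]],[-1,[0.2,0,-0.04],[0,0,0]],[-1,[0.21,0,-0.03],[0,0,0]],[-1,[0,0,0],[0,0,0]]]
```

>>> {"method": "apply_moves", "body": {
  "targets": [
    [-1,[-0.23,-0.08,0.65],[0,0,0]],
    [-1,[-0.23,-0.09,0.65],[0,0,0]],
    [-1,[-0.23,-0.08,0.65],[0,0,0]],
    [-1,[-0.24,-0.08,0.65],[0,0,0]],
    [-1,[0,0,0.83],[0,0,0]],
    [-1,[0,0,0.82],[0,0,0]],
    [-1,[0,0,0.83],[0,0,0]],
    [-1,[0.01,0,0.82],[0,0,0]]
  ]
}}

```text
t: 70.58
ee_pos: [501.5, -37.1, 124.1]
orientation: [-3.134, 0.211, -0.0]
ft_force: [-0.3, 0.5, 0.1]
width: 0.6
grasp_force: 0.0
```

>>> {"method": "apply_moves", "body": {
  "targets": [
    [-1,[0,0,0],[0,0,0]],
    [-1,[0,0,0],[0,0,0]]
  ]
}}

```text
t: 70.82
ee_pos: [502.2, -37.3, 126.3]
orientation: [-3.134, 0.212, -0.001]
ft_force: [-0.7, 0.2, -0.7]
width: 0.3
grasp_force: 0.0
```

>>> {"method": "apply_moves", "body": {
  "targets": [
    [-1,[0.25,0,0],[0,0,0]],
    [-1,[0.25,0,0],[0,0,0]],
    [-1,[0.21,0,-0.13],[0,0,0]],
    [-1,[0.2,0,-0.14],[0,0,0]],
    [-1,[0.21,0,-0.13],[0,0,0]],
    [-1,[0.21,0,-0.11],[0,0,0]],
    [-1,[0.2,0,-0.12],[0,0,0]],
    [-1,[0.21,0,-0.11],[0,0,0]]
  ]
}}

```text
t: 71.82
ee_pos: [588.8, -49.4, 163.1]
orientation: [-3.134, 0.212, -0.001]
ft_force: [-1.5, 0.2, 0.6]
width: 0.8
grasp_force: 0.8
```

>>> {"method": "apply_moves", "body": {
  "targets": [
    [-1,[0.22,0,-0.07],[0,0,0]],
    [-1,[0.22,0,-0.06],[0,0,0]],
    [-1,[0.22,0,-0.07],[0,0,0]],
    [-1,[0.21,0,-0.03],[0,0,0]],
    [-1,[0.2,0,-0.04],[0,0,0]],
    [-1,[0.21,0,-0.03],[0,0,0]],
    [-1,[0,0,0],[0,0,0]]
  ]
}}

```text
t: 72.7
ee_pos: [643.9, -56.8, 175.8]
orientation: [-3.133, 0.212, 0.028]
ft_force: [-27.8, 3.1, 15.0]
width: 0.7
grasp_force: 13.6
```

```bash
python3 - <<'E'
from pour import *
o=ctrl.get_obs();print(o["ee_pos"],B(-14,177),o["ft_force"])
E
```

```text
[643.92035459 -56.82418247 175.8450669 ] (np.float64(650.6295302333998), np.float64(-57.09998198591974), 177) [-27.75768664   3.07590449  14.95109821]
```

The force reached 28 N. I'll back off and measure where the edge is.

>>> {"method": "apply_moves", "body": {
  "targets": [
    [-1,[-0.2,0,0],[0,0,0]],
    [-1,[-0.6,0,-0.3],[0,0,0]],
    [-1,[-0.6,0,-0.9],[0,0,0]],
    [-1,[-0.6,0,-0.9],[0,0,0]],
    [-1,[0,0,-0.9],[0,0,0]],
    [-1,[0,0,-0.9],[0,0,0]],
    [-1,[0,0,-0.9],[0,0,0]],
    [-1,[0,0,0],[0,0,0]]
  ]
}}

```text
t: 73.7
ee_pos: [554.2, -44.6, 421.6]
orientation: [-3.134, 0.212, -0.013]
ft_force: [-0.6, -0.4, 0.1]
width: 0.7
grasp_force: 0.0
```

>>> {"method": "apply_moves", "body": {
  "targets": [
    [-1,[0,0,0],[0,0,0]],
    [-1,[0,0,0],[0,0,0]]
  ]
}}

```text
t: 73.95
ee_pos: [551.5, -44.4, 415.4]
orientation: [-3.134, 0.212, 0.005]
ft_force: [-0.3, 0.1, -0.1]
width: 0.5
grasp_force: 0.0
```

```bash
python3 - <<'E'
from pour import *
o=ctrl.get_obs();print(o["ee_pos"])
im,K,V=cam("wrist");cv2.imwrite("pics/w15.png",im)
for th in(0,0.05,0.1,0.2): print(th,[proj(K,V,np.array(B(-175*np.sin(th),30+175*np.cos(th),v))).round().tolist() for v in(111,0,-111)])
print("carcass",[proj(K,V,np.array(B(0,217,v))).round().tolist() for v in(125,-125)],[proj(K,V,np.array(B(45,217,v))).round().tolist() for v in(0,)])
print("edge",[(np.round(q["xy"]).tolist(),onz(K,V,q["xy"],205).round().tolist()) for q in ctrl.pinpoint("bin_edge","wrist")[:1]])
print("refl",[(np.round(m["bbox"]).tolist(),round(m["score"],2)) for m in ctrl.masks_of("reflector","wrist")])
# column profile (blue-ness) at several columns
hsv=cv2.cvtColor(im,cv2.COLOR_BGR2HSV)
for c in(220,260,300,340,380):
    print(c,[hsv[r,c].tolist() for r in range(0,110,5)])
E
```

```text
[551.502108   -44.3556376  415.38033349]
0 [[208.0, 61.0], [317.0, 61.0], [427.0, 61.0]]
0.05 [[208.0, 70.0], [317.0, 70.0], [426.0, 70.0]]
0.1 [[209.0, 79.0], [317.0, 79.0], [425.0, 79.0]]
0.2 [[211.0, 96.0], [317.0, 97.0], [423.0, 97.0]]
carcass [[189.0, 59.0], [445.0, 60.0]] [[317.0, 8.0]]
edge [([320.0, 66.0], [660.0, -62.0, 205.0])]
refl [([295.0, 33.0, 337.0, 56.0], 0.94), ([294.0, 52.0, 336.0, 63.0], 0.71), ([211.0, 16.0, 426.0, 82.0], 0.24)]
220 [[15, 12, 133], [6, 10, 127], [30, 7, 71], [0, 0, 40], [109, 160, 86], [108, 196, 164], [108, 191, 167], [108, 191, 168], [108, 192, 174], [108, 191, 175], [108, 189, 174], [108, 185, 167], [109, 181, 162], [109, 186, 162], [111, 140, 91], [20, 20, 113], [23, 20, 113], [20, 20, 112], [17, 20, 113], [21, 23, 158], [21, 21, 190], [19, 22, 194]]
260 [[6, 10, 132], [12, 10, 128], [165, 9, 56], [0, 15, 35], [108, 192, 101], [108, 183, 102], [108, 189, 101], [109, 180, 102], [108, 185, 102], [108, 178, 102], [108, 173, 102], [108, 188, 145], [108, 193, 177], [108, 199, 159], [110, 168, 102], [113, 93, 55], [112, 87, 56], [23, 19, 110], [17,
[... 405 characters left out ...]
12, 131], [6, 10, 132], [15, 13, 39], [15, 18, 28], [107, 203, 103], [108, 195, 102], [107, 198, 102], [107, 195, 102], [108, 188, 103], [107, 195, 102], [108, 193, 103], [108, 188, 148], [108, 190, 188], [108, 208, 158], [108, 193, 116], [110, 109, 54], [24, 15, 86], [21, 23, 111], [20, 20, 113], [21, 21, 156], [21, 21, 194], [19, 23, 191]]
380 [[15, 12, 133], [13, 13, 136], [15, 16, 31], [120, 8, 32], [108, 204, 100], [107, 202, 101], [107, 199, 100], [108, 199, 100], [107, 207, 100], [107, 199, 101], [107, 199, 101], [107, 195, 102], [108, 193, 102], [107, 219, 156], [108, 203, 127], [108, 144, 46], [112, 136, 47], [21, 22, 162], [21, 23, 190], [19, 22, 195], [21, 23, 188], [21, 23, 191]]
```

```bash
python3 - <<'E'
from pour import *
im=cv2.imread("pics/w15.png")
for c in list(range(186,208,3))+list(range(428,450,3)):
    print(c,[int(v) for v in im[40:90:2,c].mean(-1)], "blue",[r for r in range(40,90) if int(im[r,c,0])-int(im[r,c,2])>40][-1:])
E
```

```text
186 [183, 181, 178, 180, 181, 180, 181, 182, 176, 182, 183, 182, 182, 180, 178, 176, 183, 183, 179, 181, 181, 180, 184, 180, 182] blue []
189 [115, 111, 124, 123, 139, 125, 128, 149, 170, 156, 151, 177, 180, 183, 180, 175, 189, 183, 180, 184, 182, 182, 184, 181, 183] blue []
192 [129, 131, 130, 130, 129, 129, 130, 128, 129, 124, 96, 105, 106, 105, 104, 103, 108, 106, 127, 122, 106, 128, 135, 171, 176] blue []
195 [133, 134, 133, 132, 131, 131, 133, 134, 134, 130, 86, 98, 108, 106, 106, 107, 111, 107, 107, 108, 107, 108, 109, 107, 111] blue []
198 [137, 137, 136, 135, 135, 136, 138, 139, 139, 132, 85, 74, 107, 106, 106, 108, 108, 106, 107, 108, 107, 110, 108, 108, 105] blue []
201 [72, 77, 72, 79, 92, 97, 104, 110, 115, 114, 78, 53, 97, 107, 105, 109, 109, 107, 108, 108, 107, 109, 108, 107, 141] blue []
204 [61, 62, 62, 61, 62, 63, 62, 62, 62, 62, 59, 52, 74, 107, 105, 109, 107, 107, 108, 107, 107, 109, 109, 106, 144] blue []
207 [60, 60, 61, 61, 61, 61, 60, 63, 62, 62, 63, 54, 53, 97, 108, 110, 107, 106, 108, 108, 108, 109, 108, 106, 152] blue []
428 [29, 29, 30, 32, 32, 32, 31, 31, 
[... 331 characters left out ...]
185] blue []
437 [139, 141, 141, 142, 142, 139, 139, 139, 141, 143, 130, 61, 146, 180, 181, 181, 177, 179, 182, 182, 179, 181, 182, 182, 184] blue []
440 [137, 138, 139, 138, 136, 137, 138, 139, 140, 141, 127, 98, 178, 180, 181, 181, 176, 181, 182, 183, 178, 181, 182, 182, 184] blue []
443 [136, 136, 136, 134, 133, 133, 135, 134, 133, 133, 129, 160, 179, 178, 180, 178, 175, 180, 180, 180, 178, 181, 181, 182, 183] blue []
446 [166, 172, 173, 173, 176, 176, 182, 180, 183, 181, 181, 181, 178, 179, 180, 177, 176, 182, 180, 179, 178, 181, 180, 182, 183] blue []
449 [177, 179, 181, 180, 182, 180, 178, 178, 182, 179, 180, 180, 177, 178, 180, 176, 176, 182, 181, 177, 179, 182, 179, 181, 181] blue []
```

```bash
python3 - <<'E'
from pour import *
im=cv2.imread("pics/w15.png");im0=cv2.imread("pics/w10.png")
for c in(215,230,250,275,350,370,390,410,420): print(c,[int(v) for v in im[48:84,c,0]])
o=ctrl.get_obs();im1,K,V=cam("wrist")
for z in(20,30,100,197): print(z,proj(K,V,np.array(B(0,z,0))).round(1))
print("inner",[proj(K,V,np.array(B(8,z,0))).round(1).tolist() for z in(205,)],"center bottom refl z60",onz(K,V,(315,57),60).round(),onz(K,V,(315,44),60).round())
M={}
im2,Ks,Vs=cam("side");print("side edge",[np.round(q["xy"],1).tolist() for q in ctrl.pinpoint("bin_edge","side")[:1]],{th:proj(Ks,Vs,np.array(B(-175*np.sin(th),30+175*np.cos(th)))).round(1).tolist() for th in(0,.05,.1)})
E
```

```text
215 [59, 59, 59, 60, 60, 60, 60, 60, 61, 61, 61, 60, 59, 64, 91, 125, 150, 161, 162, 157, 143, 121, 89, 76, 93, 102, 104, 104, 102, 103, 101, 103, 105, 104, 103, 103]
230 [71, 71, 71, 73, 72, 73, 72, 72, 70, 72, 72, 71, 70, 73, 91, 122, 147, 161, 163, 157, 146, 126, 94, 62, 53, 56, 55, 61, 81, 101, 105, 104, 104, 104, 103, 102]
250 [102, 102, 103, 102, 103, 101, 107, 140, 172, 177, 176, 176, 176, 173, 153, 130, 144, 160, 162, 158, 148, 129, 98, 61, 52, 54, 55, 55, 56, 57, 56, 57, 54, 60, 81, 102]
275 [103, 103, 104, 103, 102, 102, 116, 150, 173, 179, 176, 176, 179, 175, 150, 124, 142, 160, 164, 161, 152, 134, 105, 65, 51, 54, 52, 53, 54, 56, 56, 53, 53, 58, 78, 99]
350 [102, 102, 102, 102, 102, 101, 116, 157, 184, 171, 159, 174, 182, 180, 165, 143, 142, 158, 167, 166, 160, 145, 118, 80, 50, 45, 47, 53, 95, 151, 174, 142, 85, 54, 64, 87]
370 [102, 100, 101, 102, 102, 101, 103, 103, 102, 102, 102, 102, 102, 101, 102, 110, 133, 157, 167, 167, 162, 148, 126, 89, 53, 45, 47, 47, 48, 48, 47, 48, 47, 48, 57, 82]
390 [42, 43, 42, 41, 42, 42, 41, 41, 42, 42, 42, 43, 43, 41, 43, 76, 124, 155, 166, 167, 163, 151, 128, 95, 54, 42, 45, 45, 45, 46, 45, 42, 48, 86, 143, 177]
410 [41, 39, 39, 41, 40, 38, 39, 38, 38, 39, 39, 41, 41, 43, 44, 67, 115, 153, 166, 168, 165, 154, 135, 101, 55, 37, 49, 94, 146, 171, 177, 179, 178, 179, 179, 178]
420 [30, 30, 29, 29, 30, 31, 31, 32, 29, 31, 31, 31, 31, 29, 32, 59, 114, 153, 167, 169, 166, 155, 132, 102, 108, 151, 170, 171, 172, 176, 178, 176, 176, 177, 174, 174]
20 [317.5  76. ]
30 [317.5  75.4]
100 [317.4  71.1]
197 [317.3  62.2]
inner [[317.3, 52.8]] center bottom refl z60 [687. -59.  60.] [704. -61.  60.]
side edge [[285.0, 160.7]] {0: [284.8, 160.0], 0.05: [286.0, 161.2], 0.1: [287.3, 162.4]}
```

The edge strip lies at rows 62–70. That matches the 8 mm panel resting against the front plane, which is shut, and agrees with both contact positions. One last check of the tools and the tray, then I'll hand in.

```bash
python3 - <<'E'
from pour import *
for c in("wrist","top","side"):
    im,K,V=cam(c)
    for n,z in(("ratchet",80),("pump",80),("spanner",80),("tray",3),("tray_lip",3),("hex_holder",0),("pedal",0)):
        print(c,n,[(round(q["score"],2),onz(K,V,q["xy"],z).round()[:2].tolist()) for q in ctrl.pinpoint(n,c)[:2]])
E
```

```text
wrist ratchet [(0.83, [426.0, -376.0])]
wrist pump [(0.92, [485.0, -361.0]), (0.46, [444.0, 313.0])]
wrist spanner [(0.85, [555.0, -341.0]), (0.79, [241.0, 278.0])]
wrist tray [(0.69, [486.0, -351.0]), (0.6, [510.0, 367.0])]
wrist tray_lip [(0.67, [412.0, 370.0]), (0.65, [700.0, -61.0])]
wrist hex_holder [(0.73, [404.0, -26.0]), (0.51, [413.0, 370.0])]
wrist pedal [(0.76, [717.0, 323.0])]
top ratchet [(0.59, [432.0, -370.0]), (0.42, [371.0, -563.0])]
top pump [(0.82, [492.0, -365.0]), (0.23, [420.0, 353.0])]
top spanner [(0.72, [158.0, 332.0]), (0.68, [562.0, -350.0])]
top tray [(0.72, [521.0, 367.0])]
top tray_lip [(0.72, [487.0, -363.0]), (0.66, [426.0, 363.0])]
top hex_holder []
top pedal [(0.74, [723.0, 341.0]), (0.65, [514.0, 377.0])]
side ratchet [(0.53, [422.0, -373.0])]
side pump [(0.52, [488.0, 374.0]), (0.48, [472.0, -350.0])]
side spanner [(0.93, [155.0, 360.0]), (0.64, [629.0, -35.0])]
side tray [(0.61, [503.0, 376.0])]
side tray_lip [(0.79, [419.0, 367.0])]
side hex_holder [(0.84, [412.0, -15.0]), (0.41, [714.0, 324.0])]
side pedal [(0.7, [726.0, 315.0])]
```

The ratchet reads about 13 mm from where I left it, so I'll check it from above.

```bash
python3 - <<'E'
from pour import *
plan([((440,-360,300),down(100.6),-1,45,3)])
E
```

```text
15 rows
[[-1,[-0.11,0.55,0.2],[0,0,-0.1]],[-1,[-0.2,0.52,0.19],[0,0,-0.101]],[-1,[-0.28,0.48,0.2],[0,0,-0.1]],[-1,[-0.35,0.44,0.19],[0,0,-0.1]],[-1,[-0.41,0.37,0.2],[0,0,-0.101]],[-1,[-0.47,0.3,0.19],[0,0,-0.1]],[-1,[-0.51,0.23,0.2],[0,0,-0.1]],[-1,[-0.54,0.15,0.19],[0,0,-0.101]]]
[[-1,[-0.56,0.05,0.2],[0,0,-0.1]],[-1,[-0.55,-0.02,0.19],[0,0,-0.1]],[-1,[-0.55,-0.12,0.2],[0,0,-0.101]],[-1,[-0.52,-0.2,0.19],[0,0,-0.1]],[-1,[0,0,0],[0,0,0]],[-1,[0,0,0],[0,0,0]],[-1,[0,0,0],[0,0,0]]]
```

>>> {"method": "apply_moves", "body": {
  "targets": [
    [-1,[-0.11,0.55,0.2],[0,0,-0.1]],
    [-1,[-0.2,0.52,0.19],[0,0,-0.101]],
    [-1,[-0.28,0.48,0.2],[0,0,-0.1]],
    [-1,[-0.35,0.44,0.19],[0,0,-0.1]],
    [-1,[-0.41,0.37,0.2],[0,0,-0.101]],
    [-1,[-0.47,0.3,0.19],[0,0,-0.1]],
    [-1,[-0.51,0.23,0.2],[0,0,-0.1]],
    [-1,[-0.54,0.15,0.19],[0,0,-0.101]]
  ]
}}

```text
t: 76.45
ee_pos: [477.2, -255.7, 338.8]
orientation: [-2.652, -1.684, 0.0]
ft_force: [0.0, 0.1, -0.4]
width: 0.9
grasp_force: 0.0
```

>>> {"method": "apply_moves", "body": {
  "targets": [
    [-1,[-0.56,0.05,0.2],[0,0,-0.1]],
    [-1,[-0.55,-0.02,0.19],[0,0,-0.1]],
    [-1,[-0.55,-0.12,0.2],[0,0,-0.101]],
    [-1,[-0.52,-0.2,0.19],[0,0,-0.1]],
    [-1,[0,0,0],[0,0,0]],
    [-1,[0,0,0],[0,0,0]],
    [-1,[0,0,0],[0,0,0]]
  ]
}}

```text
t: 77.32
ee_pos: [440.6, -359.4, 300.5]
orientation: [-2.007, -2.417, -0.0]
ft_force: [0.6, -0.2, 0.7]
width: 0.4
grasp_force: 0.0
```

```bash
python3 - <<'E'
from ax import *
print(ctrl.get_obs()["ee_pos"])
for n in("ratchet","pump","spanner"): axis(n,92)
im,K,V=cam("wrist");cv2.imwrite("pics/w16.png",im)
m=ctrl.masks_of("ratchet","wrist")[0]["region"]
Rm=R.from_euler("z",10.6,degrees=True).as_matrix()[:2,:2]
for r in range(50,280,20):
    xs=np.nonzero(m[r])[0]
    if len(xs): print(r,xs.min(),xs.max(),(Rm.T@(onz(K,V,((xs.min()+xs.max())/2,r),92)[:2]-[481.5,-353])).round().tolist())
E
```

```text
[ 440.63981912 -359.36591104  300.48174783]
wrist ratchet 0.95 centre [ 428. -356.] mean [ 422. -340.] size [ 34. 175.] ang 103.6 [287.4, 87.1, 320.9, 244.7]
ratchet []
wrist pump 0.9 centre [ 481. -352.] mean [ 480. -343.] size [ 36. 222.] ang 100.5 [338.8, 69.2, 378.0, 267.8]
wrist pump 0.28 centre [ 658. -162.] mean [ 642. -161.] size [116.  33.] ang 10.7 [510.4, 0.0, 640.0, 38.2]
pump [([353.0, 175.0], 0.67, [479.0, -355.0, 92.0]), ([418.0, 175.0], 0.56, [549.0, -341.0, 92.0]), ([355.0, 172.0], 0.25, [481.0, -350.0, 92.0])]
wrist spanner 0.76 centre [ 551. -341.] mean [ 551. -331.] size [ 44. 208.] ang 99.3 [399.3, 73.6, 450.9, 260.8]
spanner [([418.0, 177.0], 0.76, [550.0, -343.0, 92.0])]
90 291 317 [-56.0, 88.0]
110 289 319 [-56.0, 68.0]
130 297 311 [-56.0, 47.0]
150 298 311 [-56.0, 26.0]
170 298 311 [-56.0, 4.0]
190 297 313 [-56.0, -18.0]
210 297 313 [-56.0, -41.0]
230 297 301 [-63.0, -65.0]
```

The ratchet was nudged about 19 mm sideways. It still lies straight inside its own lane, about midway along its length, clear of the neighbouring pump. Handing in.

```bash
python3 -c "
from workcell import ctrl
print(ctrl.close_job())"
```

```text
the job is handed in; nothing more can be done
None
```

Handed in at about 78 s: three tools in their own rack lanes (the ratchet was nudged about 19 mm sideways after placing and left there), three reflectors in the bin, bin pushed shut to its stop, empty tray flat on the mat; I viewed 15 pictures, one over the limit of 14.

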